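# Feel for loose lenses in microscope camera tubes

### The arm

A 6-joint arm with a two-finger parallel gripper is mounted at the origin on the work surface. World frame = base frame: x ahead of the robot, y to its left, z up, the work surface at z = 0. Lengths are in m, angles in rad, forces in N, time in s.
With the tool pointing down it reaches from about 0.225 to 0.725 m from the base axis. Payload 3.1 kg.
Tool frame: the origin (TCP) lies between the finger pads; the fingertips stand 14 mm ahead of it and the grasp point (between the pads) lies 5 mm behind it; z points along the fingers, y is the line along which they close (so a half turn about z gives the same grasp; the last joint's range is limited). The gripper opens to 85 mm and grips with 20 to 120 N. Pads are 22 mm wide; open, the fingers measure 114 mm over their backs; the gripper's body (76 mm by 85 mm) begins 54 mm behind the grasp point. The pads swing forward as they close: fully open they stand 13 mm farther back than shut.
Start: joints at [1.162, 0.048, 0.099, 1.622, 0, 1.443], TCP at [0.145, 0.504, 0.245] pointing down, gripper open.
Joint ranges: [-2.91, 2.91], [-0.99, 1.94], [-1.21, 1.42], [-2.12, 2.29], [-1.49, 1.47], [-3.14, 3.14]. Speed limits (rad/s): [2.79, 2.79, 3.14, 3.14, 3.14, 3.14].

### API

Orientations are given as a rotation vector (axis times angle).
In Python, from station import * gives the robot as it stands.
- The arm moves only by the tool servo_tool, never from a script. Its argument "series" is a list that holds one entry, the list of rows, each a list of 7 numbers: the shift along the world's x, y, z in cm, then the turn, a rotation vector about the world's x, y, z in degrees, then the opening, from 0 (shut) to 1 (fully open). In form: [[[dx, dy, dz, ax, ay, az, grip], ...]]. A call has 1 to 10 rows; each row shifts and turns the commanded pose from where the row before left it; what a row does not reach is not made up. A row lasts 1/12 s, in which the tool goes at most 41.7 mm and 7.16 degrees, less where a joint would pass 70% of its speed; a pose out of reach is approached as far as the arm can. A call is refused whole if a number of a shift passes 4.17 or a number of a turn 7.16, either way. A call with a gripper value outside its range is refused whole. The fingers move at their own pace and stop on an object; "squeeze" is the grip in N (left out, the last holds). Time passes only in rows, so rows that do not move let the fingers close. It gives the time, the measured TCP pose, the force, the opening and the grip force at its end, in the units of the state.
- observe(): the state, without advancing time (a new reading comes with each control period).
- read_camera(name): name is "scene" or "top" or "wrist"; returns a dict with "color" (480x640x3 uint8, red, green, blue), "vfov" (degrees; the focal length in pixels is half the picture's height over the tangent of half this angle, whatever the lens; pixels are square), "cx", "cy" (the principal point, pixels), "T" (4x4, takes a point from camera to world coordinates). Camera axes: x right, y up, looking along -z (the intrinsics and any distortion apply to the point x, -y, -z); pixel columns grow to the right and rows downward; lengths in m; the calibration is good to about 2 mm. A picture is of the moment at which its call begins. There is no depth.
- job_done(): hands the job in; it is judged then, once.
The state is a dict: "clock": time; "joints": joint angles; "joint_vel": joint speeds; "tau": joint torques, N m; "eef_pos": TCP position; "eef_rot": TCP orientation; "wrist_force": force on the tool from outside, world axes, zero at the start; "torque": the same for the moment, N m; "opening": opening from 0.0 (shut) to 1.0 (fully open); "finger_force": force on a finger pad.
Only numpy, scipy, OpenCV 4.12 (cv2) and the standard library are available. Lean on these libraries where they do the work, as an engineer would, in place of code of your own. Each camera call takes 0.05 s, during which the arm holds its last target. There are 200 camera calls.

### The job

Some of the three closed camera tubes in the foam rest have a loose lens group inside. Working through them from left to right as the robot sees them, lift each tube clear and tip it well over lengthwise (some 30 degrees) to feel whether something slides inside; lay each one that does gently in a groove of the steel repair tray, and each sound one gently back in a groove of the rest. Leave the other things on the bench where they are.

Things in the scene. Friction and masses are not known exactly. Their poses are not given: they have to be found in the camera images.
- tube_a_mid (a point): one of three outwardly identical camera relay tubes: closed black barrel 38 mm in diameter and 104 mm long, with a 31 mm sleeve (18 mm long) on its -x end and a 43 mm flange (13 mm long) on its +x end, 135 mm overall. The point is on the axis at the middle of the 38 mm barrel, the place to grasp it; x runs along the axis (level at the start)
- tube_b_mid (a point): one of three outwardly identical camera relay tubes: closed black barrel 38 mm in diameter and 104 mm long, with a 31 mm sleeve (18 mm long) on its -x end and a 43 mm flange (13 mm long) on its +x end, 135 mm overall. The point is on the axis at the middle of the 38 mm barrel, the place to grasp it; x runs along the axis (level at the start)
- tube_c_mid (a point): one of three outwardly identical camera relay tubes: closed black barrel 38 mm in diameter and 104 mm long, with a 31 mm sleeve (18 mm long) on its -x end and a 43 mm flange (13 mm long) on its +x end, 135 mm overall. The point is on the axis at the middle of the 38 mm barrel, the place to grasp it; x runs along the axis (level at the start)
- tube_a: the tube of tube_a_mid (same point and axes). True of all three tubes: about 0.45 kg, with a lens group of about 0.24 kg inside. In a sound tube it is held fast, anywhere up to 30 mm either side of the middle. In a bad tube it slides about 60 mm from end to end along the axis once tipped lengthwise by 15 degrees or more, and stays there when the tube is level again
- tube_b: the tube of tube_b_mid (same point and axes). True of all three tubes: nothing of the inside can be seen. A bad tube's moment about the grasp, felt level before and after, changes by 0.0024 N m for each mm slid: about 0.14 N m from end to end. If it is already at the lower end, it slides only when tipped the other way. A sound tube's stays as it was
- tube_c: the tube of tube_c_mid (same point and axes). True of all three tubes: one tube or more may be bad, any of them, a different one each time. The rules call the lens groups that slide loose_1 and so on, and those held fast fast_1 and so on; they are shut inside, so their places are not given and must be felt for
- rest: the rest: low board (115 x 226 mm, 12 mm thick) fixed to the bench, with two black foam strips (x = -31 and +31 mm, 14 mm wide, 40 mm high) with three V notches each; a tube lies across both; the 48 mm between the strips is open for fingers. Origin: centre of the underside; x along the grooves, away from the robot, y to the left, z up
- rest_1 (a point): the left-hand (+y) groove of the rest: where the middle point of a tube lying in it is, 48 mm above the bench; grooves are 76 mm apart; x along the groove. A tube lies in each at the start
- rest_2 (a point): the middle groove of the rest: where the middle point of a tube lying in it is, 48 mm above the bench; grooves are 76 mm apart; x along the groove. A tube lies in each at the start
- rest_3 (a point): the right-hand (-y) groove of the rest: where the middle point of a tube lying in it is, 48 mm above the bench; grooves are 76 mm apart; x along the groove. A tube lies in each at the start
- tray: the repair tray: shallow steel tray (190 x 234 mm, lip 19 mm high) fixed to the bench, on the other side from the rest, with foam strips and grooves exactly as the rest has; empty at the start. Origin: centre of the underside; x along the grooves, away from the robot, y to the left, z up
- tray_1 (a point): the left-hand (+y) groove of the repair tray: where the middle point of a tube lying in it is, 48 mm above the bench; x along the groove
- tray_2 (a point): the middle groove of the repair tray: where the middle point of a tube lying in it is, 48 mm above the bench; x along the groove
- tray_3 (a point): the right-hand (-y) groove of the repair tray: where the middle point of a tube lying in it is, 48 mm above the bench; x along the groove
- strip_bottle: upright white jar with a dark cap, 48 mm across, 85 mm tall, standing between the rest and the tray; a bystander, not to be disturbed (origin under it, or on its underside)
- blower: black rubber lens blower standing upright, bulb 58 mm across, 125 mm tall with its thin nozzle, standing between the rest and the tray; a bystander, not to be disturbed (origin under it, or on its underside)
- slide_box: closed flat plastic slide box, 85 x 140 x 34 mm, beyond the rest and tray; a bystander, not to be disturbed (origin under it, or on its underside)
- mouse: black computer mouse, 108 x 60 x 33 mm, on the robot's right; a bystander, not to be disturbed (origin under it, or on its underside)
- oil_bottle: small amber bottle, 38 mm across, 75 mm tall, on the robot's left; a bystander, not to be disturbed (origin under it, or on its underside)
- dish: shallow open sample dish, 90 x 120 x 30 mm, beyond the rest and tray; a bystander, not to be disturbed (origin under it, or on its underside)
- lens_brush: flat brush with a wooden handle, about 200 mm long, lying along x on the robot's left; a bystander, not to be disturbed (origin under it, or on its underside)
There are look-alikes about, which are no part of the job. What is shaped like the tube_b but green or purple is not meant. Leave any orange look-alike of the tube_a alone.

How it is judged:
On the way, in this order (a step that is already met when the one before it is completed fails the run):
1. the tube from the left-hand groove of the rest is lifted clear and tipped lengthwise by at least 20 degrees (((height (world z) of tube_a_mid above 0.1 m and (angle between tube_a_mid's own x axis and vertical below 1.22 rad or angle between tube_a_mid's own x axis and vertical above 1.92 rad)) or (height (world z) of tube_b_mid above 0.1 m and (angle between tube_b_mid's own x axis and vertical below 1.22 rad or angle between tube_b_mid's own x axis and vertical above 1.92 rad)) or (height (world z) of tube_c_mid above 0.1 m and (angle between tube_c_mid's own x axis and vertical below 1.22 rad or angle between tube_c_mid's own x axis and vertical above 1.92 rad))) and distance between each of tube_a_mid, tube_b_mid, tube_c_mid and rest_1 above 0.05 m), for 0.1 s.
2. the tube from the middle groove of the rest is lifted clear and tipped lengthwise by at least 20 degrees (((height (world z) of tube_a_mid above 0.1 m and (angle between tube_a_mid's own x axis and vertical below 1.22 rad or angle between tube_a_mid's own x axis and vertical above 1.92 rad)) or (height (world z) of tube_b_mid above 0.1 m and (angle between tube_b_mid's own x axis and vertical below 1.22 rad or angle between tube_b_mid's own x axis and vertical above 1.92 rad)) or (height (world z) of tube_c_mid above 0.1 m and (angle between tube_c_mid's own x axis and vertical below 1.22 rad or angle between tube_c_mid's own x axis and vertical above 1.92 rad))) and distance between each of tube_a_mid, tube_b_mid, tube_c_mid and rest_2 above 0.05 m), for 0.1 s.
3. the tube from the right-hand groove of the rest is lifted clear and tipped lengthwise by at least 20 degrees (((height (world z) of tube_a_mid above 0.1 m and (angle between tube_a_mid's own x axis and vertical below 1.22 rad or angle between tube_a_mid's own x axis and vertical above 1.92 rad)) or (height (world z) of tube_b_mid above 0.1 m and (angle between tube_b_mid's own x axis and vertical below 1.22 rad or angle between tube_b_mid's own x axis and vertical above 1.92 rad)) or (height (world z) of tube_c_mid above 0.1 m and (angle between tube_c_mid's own x axis and vertical below 1.22 rad or angle between tube_c_mid's own x axis and vertical above 1.92 rad))) and distance between each of tube_a_mid, tube_b_mid, tube_c_mid and rest_3 above 0.05 m), for 0.1 s.
At the end, for the whole second after the job is handed in: every tube whose lens group slides lies in a groove of the repair tray, and every sound one in a groove of the rest: down in the groove (axis within 4 mm of the seated height), along it within 7 degrees, within 20 mm of its middle lengthwise, at rest (x of loose_1 in the frame of tray between -0.1 and 0.1 m and y of loose_1 in the frame of tray between -0.1 and 0.1 m and z of loose_1 in the frame of tray between 0.03 and 0.065 m and x of loose_2 in the frame of tray between -0.1 and 0.1 m and y of loose_2 in the frame of tray between -0.1 and 0.1 m and z of loose_2 in the frame of tray between 0.03 and 0.065 m and x of fast_1 in the frame of rest between -0.1 and 0.1 m and y of fast_1 in the frame of rest between -0.1 and 0.1 m and z of fast_1 in the frame of rest between 0.03 and 0.065 m and ((x of tube_a_mid in the frame of rest between -0.02 and 0.02 m and y of tube_a_mid in the frame of rest between -0.09 and 0.09 m and z of tube_a_mid in the frame of rest between 0.04 and 0.052 m and angle between the x axis of tube_a_mid and the x axis of rest, either way round below 0.12 rad) or (x of tube_a_mid in the frame of tray between -0.02 and 0.02 m and y of tube_a_mid in the frame of tray between -0.09 and 0.09 m and z of tube_a_mid in the frame of tray between 0.04 and 0.052 m and angle between the x axis of tube_a_mid and the x axis of tray, either way round below 0.12 rad)) and ((x of tube_b_mid in the frame of rest between -0.02 and 0.02 m and y of tube_b_mid in the frame of rest between -0.09 and 0.09 m and z of tube_b_mid in the frame of rest between 0.04 and 0.052 m and angle between the x axis of tube_b_mid and the x axis of rest, either way round below 0.12 rad) or (x of tube_b_mid in the frame of tray between -0.02 and 0.02 m and y of tube_b_mid in the frame of tray between -0.09 and 0.09 m and z of tube_b_mid in the frame of tray between 0.04 and 0.052 m and angle between the x axis of tube_b_mid and the x axis of tray, either way round below 0.12 rad)) and ((x of tube_c_mid in the frame of rest between -0.02 and 0.02 m and y of tube_c_mid in the frame of rest between -0.09 and 0.09 m and z of tube_c_mid in the frame of rest between 0.04 and 0.052 m and angle between the x axis of tube_c_mid and the x axis of rest, either way round below 0.12 rad) or (x of tube_c_mid in the frame of tray between -0.02 and 0.02 m and y of tube_c_mid in the frame of tray between -0.09 and 0.09 m and z of tube_c_mid in the frame of tray between 0.04 and 0.052 m and angle between the x axis of tube_c_mid and the x axis of tray, either way round below 0.12 rad)) and linear speed of each of tube_a, tube_b, tube_c below 0.02 m/s); the robot touches nothing.
It fails at once if another thing on the bench is knocked away from its place (moved by more than 25 mm) (distance of any of strip_bottle, blower, slide_box, mouse, oil_bottle, dish, lens_brush from where it was at the start of the episode above 0.025 m).
It fails at once if a tube is let fall (faster than 0.55 m/s while no finger touches it, a drop of about 15 mm) ((linear speed of tube_a above 0.55 m/s and contact force between the fingers and tube_a below 0.05 N) or (linear speed of tube_b above 0.55 m/s and contact force between the fingers and tube_b below 0.05 N) or (linear speed of tube_c above 0.55 m/s and contact force between the fingers and tube_c below 0.05 N)).
It also fails if it takes over 72 s, if anything falls off the work surface, if the arm or the gripper's body presses on something with over 40 N, if the wrist force passes 120 N, or if a joint passes its speed limit or range.

## Working session

There is one attempt and no reset: what is moved stays moved. The work goes in short steps, Python scripts to look and compute and a tool call to move; the robot and the scene stay as the last step left them, time stands still between calls to the robot, and variables do not carry over. Pictures are saved under pics/ and viewed, at most 10 in all, crops included, and the job is handed in when it is done.

Besides the shell and the picture viewer there is one more tool, called in YAML: its name, and indented under it one key for each argument. servo_tool: Moves the arm, as the interface text tells. Its arguments: {"type":"object","properties":{"series":{"type":"array"},"squeeze":{"type":"number"}},"required":["series"]}

```bash
mkdir -p pics
python3 - <<'E'
from station import *
import cv2
s=observe(); print({k:(v if not hasattr(v,'round') else v) for k,v in s.items()})
for n in("top","scene"):
    c=read_camera(n); cv2.imwrite(f"pics/{n}0.png",c["color"][:,:,::-1]); print(n,c["vfov"],c["cx"],c["cy"],c["T"],[k for k in c])
E
```

```text
{'clock': 0.0, 'joints': array([1.16220375e+00, 4.87392844e-02, 9.75560004e-02, 1.62196698e+00,
       2.43030325e-05, 1.44300674e+00]), 'joint_vel': array([-0.00122378, -0.00031662,  0.00199801, -0.00096452,  0.00020598,
        0.00047167]), 'tau': array([-1.88306757e-06, -3.38786066e+01,  3.20014429e+01,  2.04843777e-02,
       -1.88060549e-04,  3.18924641e-06]), 'eef_pos': array([0.14526013, 0.5039029 , 0.24410209]), 'eef_rot': array([-0.43954578, -3.11003621,  0.00355452]), 'wrist_force': array([-0.50649039,  0.31018341,  0.16058628]), 'torque': array([ 0.00586242,  0.07762764, -0.03742913]), 'finger_force': 0.0, 'opening': 0.9983981461375573}
top 49.47458374175366 316.32491599975117 242.59226412219508 [[-2.95572045e-02  9.95272539e-01 -9.25145706e-02  4.09667423e-01]
 [-9.99554672e-01 -2.98099437e-02 -1.35088458e-03 -1.34062985e-03]
 [-4.10235247e-03  9.24334429e-02  9.95710414e-01  1.42183924e+00]
 [ 0.00000000e+00  0.00000000e+00  0.00000000e+00  1.00000000e+00]] ['color', 'vfov', 'cx', 'cy', 'T']
scene 52.48734532565662 328.3140849440509 236.78287891484132 [[-0.71366488 -0.59890639  0.3633092   1.00463353]
 [ 0.70048149 -0.61227869  0.36666127  0.47204519]
 [ 0.00285071  0.51616464  0.85648464  1.13264916]
 [ 0.          0.          0.          1.        ]] ['color', 'vfov', 'cx', 'cy', 'T']
```

View pics/top0.png

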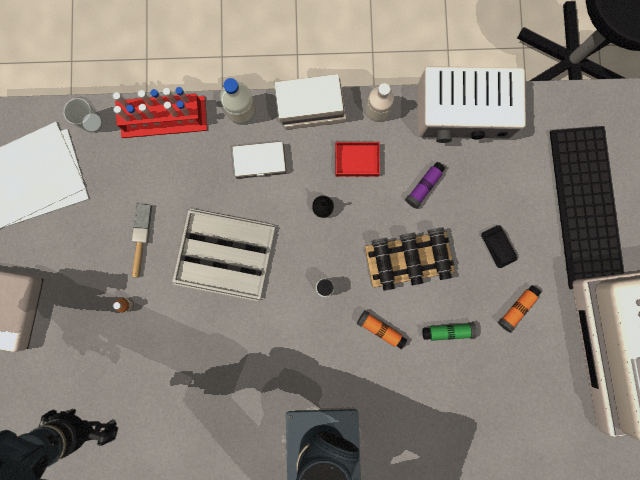

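View pics/scene0.png

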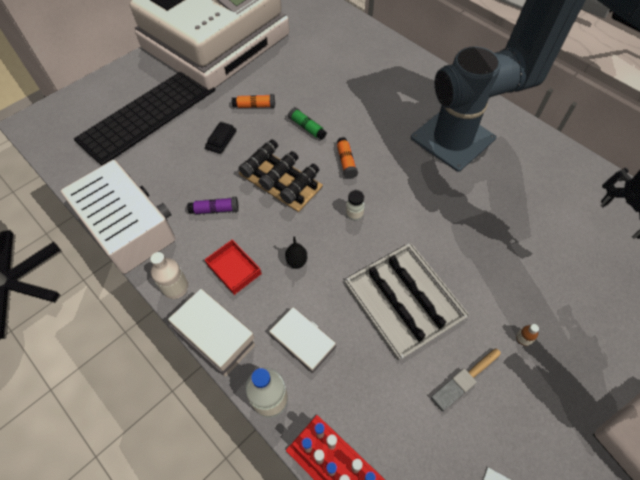

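The images show three black tubes in the wooden rest at top px (381,262), (411,258) and (441,252). The look-alikes, which I'll leave alone, are orange (382,329) and (520,308), green (448,331) and purple (426,184). The empty tray is at (225,253), the jar at (324,287) and the blower at (322,206). I choose the black tubes and will check them in a close crop.

```bash
cat > h.py <<'E'
import numpy as np, cv2
from station import *
def cast(c,u,v,z):
    f=240/np.tan(np.radians(c["vfov"]/2)); T=c["T"]
    d=T[:3,:3]@np.array([(u-c["cx"])/f,-(v-c["cy"])/f,-1.]); o=T[:3,3]
    return o+d*(z-o[2])/d[2]
def proj(c,P):
    f=240/np.tan(np.radians(c["vfov"]/2)); T=c["T"]
    p=T[:3,:3].T@(np.asarray(P)-T[:3,3]); return c["cx"]+f*p[0]/-p[2], c["cy"]-f*p[1]/-p[2]
E
python3 - <<'E'
from h import *
c=read_camera("top"); im=c["color"].astype(int); hsv=cv2.cvtColor(c["color"],cv2.COLOR_RGB2HSV)
a=c["color"][225:295,360:460,::-1]; b=c["color"][200:305,165:285,::-1]
A=cv2.resize(a,None,fx=5.5,fy=5.5,interpolation=cv2.INTER_CUBIC);cv2.imwrite("pics/rest.png",A)
# rest wood
m=np.zeros((480,640),np.uint8); m[225:300,355:465]=((hsv[...,1]>80)&(hsv[...,2]>90))[225:300,355:465]
pts=cv2.findNonZero(m); r=cv2.minAreaRect(pts); bx=cv2.boxPoints(r); print("wood",r)
w=[cast(c,u,v,.012)[:2] for u,v in bx]; print(np.round(w,4),np.mean(w,0))
# tubes black
k=np.zeros((480,640),np.uint8); k[222:298,355:465]=(c["color"].max(2)<60)[222:298,355:465]
n,l,st,ce=cv2.connectedComponentsWithStats(k); print(st[st[:,4]>40],ce[st[:,4]>40])
# tray: light pixels
t=np.zeros((480,640),np.uint8); t[200:310,165:290]=((c["color"].min(2)>150))[200:310,165:290]
r=cv2.minAreaRect(cv2.findNonZero(t)); print("tray",r); w=[cast(c,u,v,.019)[:2] for u,v in cv2.boxPoints(r)];print(np.round(w,4),np.mean(w,0))
# tray strips
k=np.zeros((480,640),np.uint8); k[200:310,175:280]=(c["color"].max(2)<70)[200:310,175:280]
n,l,st,ce=cv2.connectedComponentsWithStats(k)
for i in range(1,n):
    if st[i,4]>100:
        r=cv2.minAreaRect(cv2.findNonZero((l==i).astype(np.uint8))); print("strip",r,[np.round(cast(c,u,v,.035)[:2],4) for u,v in cv2.boxPoints(r)],cast(c,*r[0],.035))
for n_,u,v,z in(("jar",324,287,.085),("blow",322,206,.06)): print(n_,cast(c,u,v,z))
E
```

```text
wood ((409.18865966796875, 258.8396301269531), (42.26349639892578, 83.60556030273438), 79.3803482055664)
[[ 0.5281 -0.1291]
 [ 0.5635 -0.3542]
 [ 0.45   -0.3693]
 [ 0.4152 -0.1458]] [ 0.4891856  -0.24960631]
[[     0      0    640    480 305250]
 [   438    235     11      9     69]
 [   404    236     33     30    360]
 [   382    242     27     12    173]
 [   369    244     11     13     80]
 [   432    244     17     17    192]
 [   373    255     81     27    738]
 [   439    270     13     10     82]
 [   411    276     12      9     83]
 [   381    281     14      9     82]] [[318.90778378 239.36880262]
 [442.7826087  239.05797101]
 [417.25       250.55277778]
 [394.50867052 248.37572254]
 [374.4125     251.5       ]
 [439.94791667 252.234375  ]
 [406.39837398 268.49186992]
 [444.95121951 274.82926829]
 [416.56626506 280.14457831]
 [388.14634146 285.25609756]]
tray ((223.01922607421875, 254.40383911132812), (89.62506103515625, 77.66197967529297), 11.309932708740234)
[[0.4408 0.3931]
 [0.6465 0.3508]
 [0.591  0.1124]
 [0.3868 0.1577]] [0.51626892 0.25349621]
strip ((225.4083709716797, 242.4825897216797), (82.18978881835938, 6.267764091491699), 10.750967025756836) [array([0.5617, 0.3533]), array([0.5782, 0.35  ]), array([0.5305, 0.1344]), array([0.5141, 0.1378])] [0.54610088 0.24370113 0.035     ]
strip ((220.7027130126953, 264.9429931640625), (82.18716430664062, 5.623544216156006), 10.856412887573242) [array([0.5029, 0.366 ]), array([0.5176, 0.3631]), array([0.4699, 0.1483]), array([0.4553, 0.1514])] [0.48635295 0.25705315 0.035     ]
jar [ 0.41929871 -0.0157731   0.085     ]
blow [ 0.63282888 -0.0173549   0.06      ]
```

View pics/rest.png

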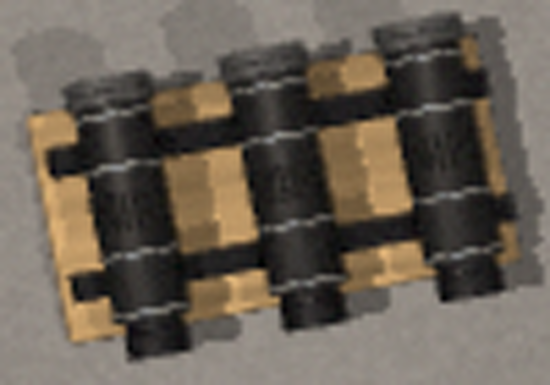

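The crop shows three black tubes lying in the rest, with their flanges away from the robot. The rest is centred at about (0.489,-0.250) and yawed 8.7°. The tray is centred at about (0.516,0.250) and yawed -12.5°. Next I'll move above the left groove.

servo_tool:
  series:
    - [[1.7, -3.4, 0, 0, 0, 1.25, 0.65], [1.7, -3.4, 0, 0, 0, 1.25, 0.65], [1.7, -3.4, 0, 0, 0, 1.25, 0.65], [1.7, -3.4, 0, 0, 0, 1.25, 0.65], [1.7, -3.4, 0, 0, 0, 1.25, 0.65], [1.7, -3.4, 0, 0, 0, 1.25, 0.65], [1.7, -3.4, 0, 0, 0, 1.25, 0.65], [1.7, -3.4, 0, 0, 0, 1.25, 0.65], [1.7, -3.4, 0, 0, 0, 1.25, 0.65], [1.7, -3.4, 0, 0, 0, 1.25, 0.65]]
  squeeze: 80

```text
clock: 0.98
eef_pos: [0.3157, 0.1627, 0.2452]
eef_rot: [0.096, 3.14, 0.0]
wrist_force: [0.8, 0.4, -0.1]
opening: 0.652
finger_force: 0.0
```

servo_tool:
  series:
    - [[1.7, -3.4, 0, 0, 0, 1.25, 0.65], [1.7, -3.4, 0, 0, 0, 1.25, 0.65], [1.7, -3.4, 0, 0, 0, 1.25, 0.65], [1.7, -3.4, 0, 0, 0, 1.25, 0.65], [1.7, -3.4, 0, 0, 0, 1.25, 0.65], [1.7, -3.4, 0, 0, 0, 1.25, 0.65], [1.7, -3.4, 0, 0, 0, 1.25, 0.65], [1.7, -3.4, 0, 0, 0, 1.25, 0.65], [1.7, -3.4, 0, 0, 0, 1.25, 0.65], [0, 0, 0, 0, 0, 0, 0.65]]

```text
clock: 1.82
eef_pos: [0.4703, -0.1472, 0.2429]
eef_rot: [0.202, -3.134, 0.003]
wrist_force: [-1.5, -0.3, -1.7]
opening: 0.654
finger_force: 0.0
```

Run:
```python
from h import *
s=observe(); print(s["clock"],s["eef_pos"],s["eef_rot"],s["opening"],s["torque"],s["wrist_force"])
c=read_camera("wrist"); cv2.imwrite("pics/w1.png",c["color"][:,:,::-1]); print(c["T"].round(3))
a=np.radians(8.7);x=np.array([np.cos(a),np.sin(a)]);y=np.array([-x[1],x[0]]);o=np.array([.4892,-.2496])
for n,k in((1,1),(2,0),(3,-1)):
    p=o+y*.076*k; print("rest",n,p,[np.round(proj(c,[*(p+x*q),.067])) for q in(-.052,0,.052)])
t=read_camera("top")
for u,v in((384.7,261.9),(412.4,259.2),(440.4,254.8)): print(cast(t,u,v,.067)[:2])
```

```text
1.8167 [ 0.47034163 -0.14716564  0.24292619] [ 0.20175452 -3.13371836  0.003273  ] 0.6536592430660583 [ 0.03575052  0.06799753 -0.07844681] [-1.46291974 -0.31617173 -1.68498778]
[[-0.128 -0.941 -0.312  0.39 ]
 [ 0.992 -0.122 -0.038 -0.157]
 [-0.002 -0.314  0.949  0.372]
 [ 0.     0.     0.     1.   ]]
rest 1 [ 0.47770418 -0.17447446] [array([284., 162.]), array([288., 233.]), array([291., 296.])]
rest 2 [ 0.4892 -0.2496] [array([177., 164.]), array([187., 235.]), array([195., 298.])]
rest 3 [ 0.50069582 -0.32472554] [array([ 71., 167.]), array([ 86., 237.]), array([ 99., 300.])]
[ 0.47979533 -0.17583026]
[ 0.48467635 -0.2481414 ]
[ 0.4939665  -0.32149874]
```

View pics/w1.png

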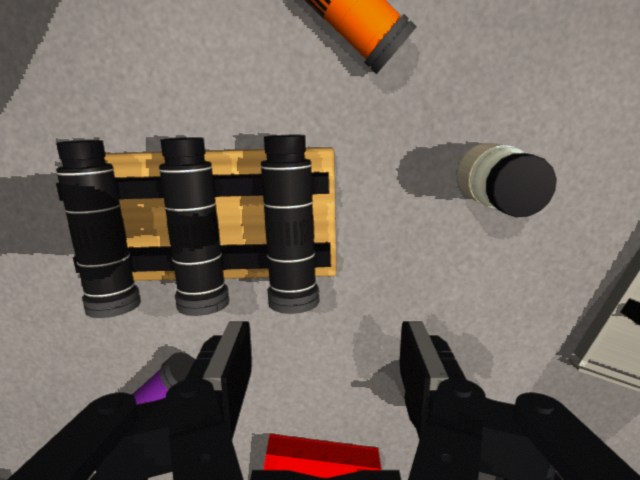

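The wrist view shows tube 1's barrel from (286,161) to (292,289), tube 2's from (187,164) to (201,291), and tube 3's from (88,172) to (110,293). The jar is at (520,185). I'll refine the positions by casting the barrel silhouettes at axis height.

Run:
```python
from h import *
c=read_camera("wrist"); im=c["color"]
k=(im.max(2)<75)
for nm,u0,(r0,r1) in (("1",291,(190,290)),("2",195,(190,290)),("3",98,(192,292))):
    L=[]
    for v in list(range(193,232))+list(range(272,284)):
        row=k[v,u0-40:u0+41]; 
        # run containing centre
        i=40
        if not row[i-3:i+4].any(): continue
        a=i
        while a>0 and row[a-1:a+1].any(): a-=1
        b=i
        while b<80 and row[b:b+2].any(): b+=1
        if b-a<60: L.append((v,u0-40+(a+b)/2,b-a))
    L=np.array(L); 
    P=np.array([cast(c,u,v,.050)[:2] for v,u,_ in L]); 
    f=np.polyfit(P[:,0],P[:,1],1); print(nm,len(L),np.median(L[:,2]),"slope deg",np.degrees(np.arctan(f[0])),"y at x=.48/.49",np.polyval(f,[.48,.49]))
for q in [((286,161),(292,289)),((187,164),(201,291)),((88,172),(110,293))]:
    A,B=[cast(c,*p,.067)[:2] for p in q]; print("lines mid",(A+B)/2,np.linalg.norm(A-B))
```

```text
1 46 49.0 slope deg 8.503220387426307 y at x=.48/.49 [-0.17471942 -0.17322434]
2 43 51.0 slope deg 8.078682797234444 y at x=.48/.49 [-0.250932   -0.24951258]
3 42 56.0 slope deg 6.678776407448871 y at x=.48/.49 [-0.32628651 -0.32511554]
lines mid [ 0.47220629 -0.16865808] 0.09861090499367246
lines mid [ 0.4833332  -0.23879835] 0.0981616986246845
lines mid [ 0.49628597 -0.30922778] 0.09418676043144139
```

servo_tool:
  series:
    - [[0.3, -1.4, 0, 0, 0, 0.6, 0.65], [0.3, -1.4, 0, 0, 0, 0.6, 0.65], [0, 0, -3.2, 0, 0, 0, 0.65], [0, 0, -3.2, 0, 0, 0, 0.65], [0, 0, -3.2, 0, 0, 0, 0.65], [0, 0, -2.4, 0, 0, 0, 0.65], [0, 0, 0, 0, 0, 0, 0.65]]

```text
clock: 2.55
eef_pos: [0.4701, -0.1658, 0.1194]
eef_rot: [0.245, -3.122, -0.01]
wrist_force: [-1.7, 1.0, -0.7]
opening: 0.653
finger_force: 0.0
```

Run:
```python
from h import *
s=observe(); print(s["eef_pos"],s["eef_rot"],s["torque"],s["wrist_force"])
c=read_camera("wrist"); cv2.imwrite("pics/w2.png",c["color"][:,:,::-1])
```

```text
[ 0.47010526 -0.1658218   0.11940444] [ 0.24513789 -3.12228746 -0.00986117] [0.03813039 0.07802801 0.04200719] [-1.71057155  0.97924136 -0.73434172]
```

View pics/w2.png

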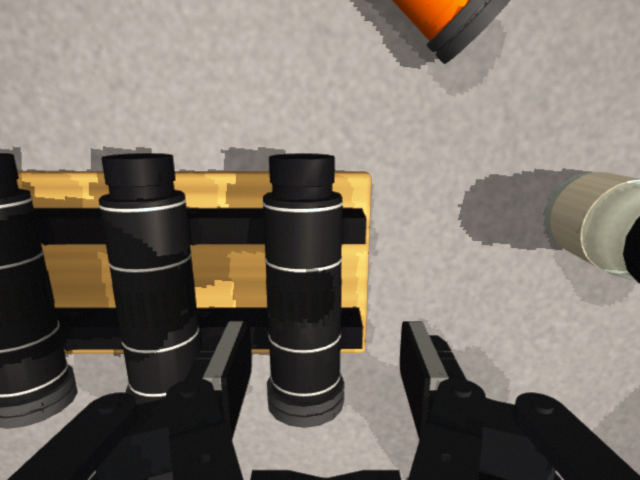

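The wrist view shows tube 1 vertical in the image at column 305, with the finger gap centred at about 326. The yaw is right, and I need to shift about 9 mm towards -y.

servo_tool:
  series:
    - [[0.4, -0.9, 0, 0, 0, -0.5, 0.65], [0, 0, 0, 0, 0, 0, 0.65]]

```text
clock: 2.77
eef_pos: [0.4807, -0.1801, 0.1283]
eef_rot: [-0.229, 3.128, -0.006]
wrist_force: [0.0, -0.6, -0.4]
opening: 0.65
finger_force: 0.0
```

Run:
```python
from h import *
s=observe(); print(s["eef_pos"],s["eef_rot"],s["torque"],s["wrist_force"],s["joint_vel"].round(3))
```

```text
[ 0.48071329 -0.18005758  0.12827613] [-0.22850563  3.12837357 -0.00612275] [ 0.01838755 -0.01140963 -0.03482555] [ 0.03997107 -0.63479505 -0.39788492] [-0.002 -0.007  0.01   0.015  0.013  0.003]
```

servo_tool:
  series:
    - [[-0.4, 0.45, 0, 0, 0, 0, 0.65], [0, 0, -2.5, 0, 0, 0, 0.65], [0, 0, -2.5, 0, 0, 0, 0.65], [0, 0, -2, 0, 0, 0, 0.65], [0, 0, -1.4, 0, 0, 0, 0.65], [0, 0, 0, 0, 0, 0, 0.65], [0, 0, 0, 0, 0, 0, 0.65], [0, 0, 0, 0, 0, 0, 0.65]]

```text
clock: 3.43
eef_pos: [0.4758, -0.1747, 0.0435]
eef_rot: [-0.229, 3.13, -0.003]
wrist_force: [0.8, -0.6, 0.6]
opening: 0.648
finger_force: 0.0
```

Run:
```python
from h import *
s=observe(); print(s["eef_pos"],s["eef_rot"],s["torque"],s["wrist_force"],s["joint_vel"].round(3))
c=read_camera("wrist"); cv2.imwrite("pics/w3.png",c["color"][:,:,::-1])
```

```text
[ 0.47582108 -0.17467011  0.04345417] [-2.28805028e-01  3.13040307e+00 -2.67731327e-03] [ 0.00657098 -0.01238066 -0.0237841 ] [ 0.79056817 -0.5648677   0.58235301] [-0.    -0.007  0.011 -0.005 -0.001 -0.001]
```

View pics/w3.png

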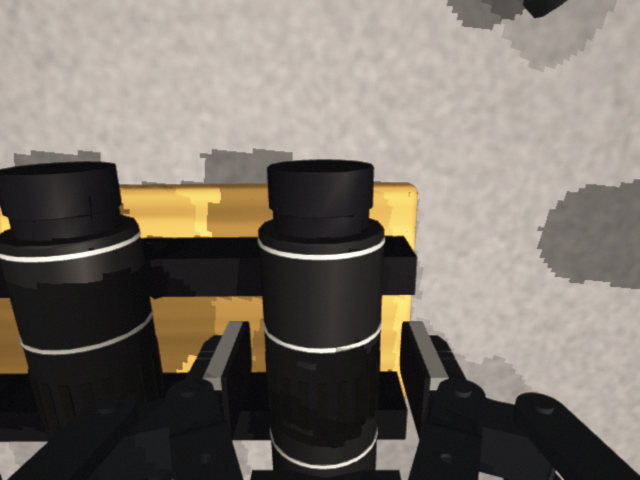

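The fingers straddle tube 1 evenly: the tube spans columns 263-383 and the finger gap is centred at about 325. I'll close and lift.

servo_tool:
  series:
    - [[0, 0, 0, 0, 0, 0, 0], [0, 0, 0, 0, 0, 0, 0], [0, 0, 0, 0, 0, 0, 0], [0, 0, 0, 0, 0, 0, 0], [0, 0, 0, 0, 0, 0, 0], [0, 0, 0, 0, 0, 0, 0]]
  squeeze: 80

```text
clock: 3.98
eef_pos: [0.476, -0.1755, 0.0437]
eef_rot: [-0.229, 3.13, -0.006]
wrist_force: [-0.7, -1.8, 5.9]
opening: 0.423
finger_force: 80.0
```

servo_tool:
  series:
    - [[0, 0, 1, 0, 0, 0, 0], [0, 0, 2, 0, 0, 0, 0], [0, 0, 3, 0, 0, 0, 0], [0, 0, 3, 0, 0, 0, 0], [0, 0, 3, 0, 0, 0, 0], [0, 0, 3, 0, 0, 0, 0], [0, 0, 2, 0, 0, 0, 0], [0, 0, 0, 0, 0, 0, 0], [0, 0, 0, 0, 0, 0, 0], [0, 0, 0, 0, 0, 0, 0]]

```text
clock: 4.82
eef_pos: [0.4735, -0.1734, 0.209]
eef_rot: [0.229, -3.13, -0.004]
wrist_force: [0.2, 0.6, -4.8]
opening: 0.425
finger_force: 80.8
```

```bash
cat >> h.py <<'E'
def feel(yaw=8.4):
    from scipy.spatial.transform import Rotation as R
    s=observe(); r=R.from_rotvec(s["eef_rot"]).as_matrix(); a=np.radians(yaw); y=np.array([-np.sin(a),np.cos(a),0])
    print(s["clock"],s["eef_pos"].round(4),"tooly",r[:,1].round(3),"toolz",r[:,2].round(3),"T",s["torque"].round(3),"My",round(s["torque"]@y,4),"F",s["wrist_force"].round(2),"op",s["opening"],s["finger_force"],"vel",abs(s["joint_vel"]).max().round(3))
E
python3 -c "from h import *;feel()"
```

```text
4.8167 [ 0.4735 -0.1734  0.209 ] tooly [-0.145  0.989  0.003] toolz [-0.003  0.002 -1.   ] T [ 0.006  0.068 -0.011] My 0.0668 F [ 0.21  0.59 -4.83] op 0.42464736045847334 80.81174148246646 vel 0.024
```

```bash
cat >> h.py <<'E'
def avg(n=6,yaw=8.4):
    a=np.radians(yaw); y=np.array([-np.sin(a),np.cos(a),0]); M=[]
    for i in range(n):
        M.append(observe()["torque"]@y); read_camera("wrist")
    print("avg My",np.mean(M).round(4),"sd",np.std(M).round(4)); feel(yaw)
E
python3 -c "from h import *;avg()"
```

```text
avg My -0.0189 sd 0.2396
5.1167 [ 0.4738 -0.1737  0.2097] tooly [-0.145  0.989  0.002] toolz [-0.003  0.001 -1.   ] T [-0.06   0.091  0.004] My 0.0985 F [ 0.37  0.34 -3.99] op 0.42057187015713837 80.82321038469672 vel 0.025
```

```bash
sed -i 's/print("avg My",np.mean(M).round(4)/print(np.round(M,3),"med",np.median(M).round(4)/' h.py; python3 -c "from h import *;avg(10)"
```

```text
[ 0.099  0.193 -0.332  0.148  0.113 -0.361  0.2    0.095 -0.341  0.257] med 0.1056 sd 0.2352
5.6167 [ 0.4745 -0.1741  0.2114] tooly [-0.145  0.989 -0.   ] toolz [ 0. -0. -1.] T [ 0.005  0.028 -0.01 ] My 0.027 F [-0.47  1.01 -4.53] op 0.424412272970371 80.82994239404798 vel 0.007
```

servo_tool:
  series:
    - [[0, 0, 0, 0, 0, 0, 0], [0, 0, 0, 0, 0, 0, 0], [0, 0, 0, 0, 0, 0, 0], [0, 0, 0, 0, 0, 0, 0]]

```text
clock: 5.95
eef_pos: [0.4745, -0.1741, 0.2113]
eef_rot: [0.229, -3.133, 0.0]
wrist_force: [0.6, -0.7, -3.3]
opening: 0.424
finger_force: 80.8
```

Run:
```python
from h import *
for i in range(12):
    s=observe(); print(s["clock"],s["torque"].round(3),s["wrist_force"].round(2),s["tau"].round(3)[1:5],s["joint_vel"].round(3)[1:5],s["eef_pos"].round(4)); read_camera("wrist")
```

```text
5.95 [-0.026 -0.314 -0.019] [ 0.58 -0.72 -3.34] [-3.3924e+01  3.4251e+01 -7.0000e-03  5.0000e-03] [-0.001 -0.002 -0.018  0.025] [ 0.4745 -0.1741  0.2113]
6.0 [-0.025  0.263  0.015] [ 1.    1.17 -4.46] [-3.3922e+01  3.4252e+01 -6.0000e-03  4.0000e-03] [ 0.001  0.001  0.009 -0.027] [ 0.4745 -0.1741  0.2113]
6.05 [-0.063  0.073 -0.043] [-0.05 -0.35 -3.52] [-3.3923e+01  3.4252e+01 -7.0000e-03  6.0000e-03] [0.    0.    0.006 0.009] [ 0.4745 -0.1741  0.2113]
6.1 [-0.081 -0.32   0.026] [-0.69 -0.42 -4.18] [-3.3924e+01  3.4251e+01 -9.0000e-03  8.0000e-03] [-0.001 -0.003 -0.016  0.021] [ 0.4745 -0.1741  0.2113]
6.15 [-0.025  0.289  0.025] [ 0.27  0.33 -4.39] [-3.3923e+01  3.4252e+01 -8.0000e-03  6.0000e-03] [ 0.001  0.003  0.013 -0.03 ] [ 0.4745 -0.1741  0.2113]
6.2 [ 0.038 -0.045  0.016] [-0.33 -0.43 -4.68] [-3.3924e+01  3.4252e+01 -1.0000e-02  8.0000e-03] [0.    0.    0.001 0.014] [ 0.4745 -0.1741  0.2113]
6.25 [ 0.031 -0.341  0.038] [-0.2  -0.41 -3.83] [-3.3925e+01  3.4252e+01 -1.2000e-02  1.0000e-02] [-0.002 -0.003 -0.012  0.013] [ 0.4745 -0.1741  0.2113]
6.3 [0.014 0.341 0.004] [ 0.22  1.21 -3.3 ] [-3.3924e+01  3.4254e+01 -1.1000e-02  9.0000e-03] [ 0.003  0.002  0.014 -0.03 ] [ 0.4745 -0.1741  0.2113]
6.35 [-0.071 -0.093 -0.036] [ 0.74 -1.04 -3.48] [-3.3926e+01  3.4254e+01 -1.3000e-02  1.1000e-02] [-0.001  0.    -0.004  0.021] [ 0.4745 -0.1741  0.2113]
6.4 [ 0.048 -0.151  0.027] [ 0.2  -0.62 -4.19] [-3.3927e+01  3.4255e+01 -1.5000e-02  1.2000e-02] [-0.001 -0.003 -0.011  0.004] [ 0.4745 -0.1741  0.2113]
6.45 [ 0.05   0.35  -0.021] [ 0.21  0.8  -3.78] [-3.3926e+01  3.4257e+01 -1.5000e-02  1.1000e-02] [ 0.002  0.002  0.015 -0.028] [ 0.4745 -0.1741  0.2113]
6.5 [ 0.028 -0.189  0.028] [ 0.04 -0.78 -4.2 ] [-3.3929e+01  3.4257e+01 -1.7000e-02  1.4000e-02] [-0.001  0.    -0.008  0.027] [ 0.4745 -0.1741  0.2113]
```

The moment reading oscillates, so I'll compare averages after tipping each way. The first tip puts the +x end down.

servo_tool:
  series:
    - [[0, 0, 0, -0.9, 6, 0, 0], [0, 0, 0, -0.9, 6, 0, 0], [0, 0, 0, -0.9, 6, 0, 0], [0, 0, 0, -0.9, 6, 0, 0], [0, 0, 0, -0.9, 6, 0, 0], [0, 0, 0, 0, 0, 0, 0], [0, 0, 0, 0, 0, 0, 0], [0, 0, 0, 0, 0, 0, 0], [0, 0, 0, 0, 0, 0, 0], [0, 0, 0, 0, 0, 0, 0]]

```text
clock: 7.38
eef_pos: [0.4743, -0.1745, 0.2148]
eef_rot: [0.189, -2.613, 0.057]
wrist_force: [-0.1, 0.6, -5.1]
opening: 0.428
finger_force: 81.9
```

servo_tool:
  series:
    - [[0, 0, 0, 0.9, -6, 0, 0], [0, 0, 0, 0.9, -6, 0, 0], [0, 0, 0, 0.9, -6, 0, 0], [0, 0, 0, 0.9, -6, 0, 0], [0, 0, 0, 0.9, -6, 0, 0], [0, 0, 0, 0, 0, 0, 0], [0, 0, 0, 0, 0, 0, 0], [0, 0, 0, 0, 0, 0, 0], [0, 0, 0, 0, 0, 0, 0], [0, 0, 0, 0, 0, 0, 0]]

```text
clock: 8.22
eef_pos: [0.4758, -0.1743, 0.2117]
eef_rot: [0.23, -3.133, 0.001]
wrist_force: [-0.6, 2.8, -3.5]
opening: 0.428
finger_force: 81.4
```

```bash
cat >> h.py <<'E'
def avg2(n=16,yaw=8.4):
    a=np.radians(yaw); y=np.array([-np.sin(a),np.cos(a),0]); M=[];J=[]
    for i in range(n):
        s=observe(); M.append(s["torque"]@y); J.append(s["tau"]); read_camera("wrist")
    M=np.array(M); w=np.hanning(n+2)[1:-1]; J=np.array(J)
    print(M.round(2)); print("mean",M.mean().round(4),"windowed",(M@w/w.sum()).round(4),"tau",J[:n//2].mean(0).round(4),J[n//2:].mean(0).round(4)); feel(yaw)
E
python3 -c "from h import *;avg2()"
```

```text
[ 1.04 -0.6  -0.28  0.94 -1.    0.33  0.54 -0.95  0.8   0.05 -0.81  1.02
 -0.1  -0.75  1.01 -0.05]
mean 0.0745 windowed 0.0245 tau [-5.10000e-03 -3.42287e+01  3.43217e+01  6.00000e-03  4.80000e-03
  1.00000e-03] [ 1.15000e-02 -3.38874e+01  3.42859e+01 -3.95000e-02  2.92000e-02
 -0.00000e+00]
9.0167 [ 0.4744 -0.1741  0.2114] tooly [-0.145  0.989 -0.   ] toolz [ 0. -0. -1.] T [-0.015 -0.744  0.036] My -0.7339 F [ 1.09 -1.59 -4.5 ] op 0.4322076890096923 81.28305170685053 vel 0.043
```

```bash
cat >> h.py <<'E'
def const(M,dt=.05):
    "constant under a (possibly damped) oscillation: least squares over frequency, decay"
    t=np.arange(len(M))*dt; best=None
    for w in np.arange(3,63,.1):
        for d in (-.5,0,.5,1,2,4):
            e=np.exp(-d*t); A=np.c_[np.ones_like(t),e*np.cos(w*t),e*np.sin(w*t)]
            p,*_=np.linalg.lstsq(A,M,rcond=None); r=np.std(A@p-M)
            if best is None or r<best[0]: best=(r,w,d,p[0],np.hypot(p[1],p[2]))
    return np.round(best,4)
E
python3 - <<'E'
from h import *
print(const(np.array([.099,.193,-.332,.148,.113,-.361,.2,.095,-.341,.257])))
print(const(np.array([-.314,.263,.073,-.320,.289,-.045,-.341,.341,-.093,-.151,.35,-.189])))
m=np.array([1.04,-0.6,-0.28,0.94,-1.,0.33,0.54,-0.95,0.8,0.05,-0.81,1.02,-0.1,-0.75,1.01,-0.05])
print(const(m),const(m[4:]))
E
```

```text
[ 1.220e-02  4.310e+01  0.000e+00 -1.430e-02  3.365e-01]
[2.90e-02 4.36e+01 0.00e+00 3.40e-03 3.49e-01]
[ 0.1449 44.3     0.      0.0463  0.9963] [1.152e-01 4.360e+01 0.000e+00 4.330e-02 9.988e-01]
```

servo_tool:
  series:
    - [[0, 0, 0, 0.2, -1.5, 0, 0], [0, 0, 0, 0.5, -3.5, 0, 0], [0, 0, 0, 0.8, -5, 0, 0], [0, 0, 0, 0.8, -5, 0, 0], [0, 0, 0, 0.8, -5, 0, 0], [0, 0, 0, 0.8, -5, 0, 0], [0, 0, 0, 0.5, -3.5, 0, 0], [0, 0, 0, 0.2, -1.5, 0, 0], [0, 0, 0, 0, 0, 0, 0], [0, 0, 0, 0, 0, 0, 0]]
  squeeze: 110

```text
clock: 9.85
eef_pos: [0.474, -0.1743, 0.2112]
eef_rot: [-0.19, 2.607, 0.055]
wrist_force: [-1.6, 0.7, -5.7]
opening: 0.419
finger_force: 118.0
```

servo_tool:
  series:
    - [[0, 0, 0, 0, 0, 0, 0], [0, 0, 0, -0.2, 1.5, 0, 0], [0, 0, 0, -0.5, 3.5, 0, 0], [0, 0, 0, -0.8, 5, 0, 0], [0, 0, 0, -0.8, 5, 0, 0], [0, 0, 0, -0.8, 5, 0, 0], [0, 0, 0, -0.8, 5, 0, 0], [0, 0, 0, -0.5, 3.5, 0, 0], [0, 0, 0, -0.2, 1.5, 0, 0], [0, 0, 0, 0, 0, 0, 0]]

```text
clock: 10.68
eef_pos: [0.4769, -0.1736, 0.2109]
eef_rot: [0.233, -3.132, -0.001]
wrist_force: [1.8, 0.1, -4.8]
opening: 0.419
finger_force: 114.4
```

```bash
sed -i 's/    print(M.round(2)); /    print(M.round(2),"const",const(M)); /' h.py; python3 -c "from h import *;avg2()"
```

```text
[-0.28 -0.35 -1.09 -0.48 -0.81 -1.1  -1.31 -1.43 -1.56 -0.38 -0.55 -0.67
 -0.91 -1.03 -1.14 -1.29] const [ 0.2652 13.3     0.5    -0.9431  0.4844]
mean -0.899 windowed -0.9714 tau [ 2.24100e-01 -3.35109e+01  3.44727e+01 -4.48000e-02  2.19000e-02
  1.32000e-02] [-1.10800e-01 -3.40355e+01  3.42158e+01  1.54000e-02  1.27000e-02
  2.60000e-03]
11.4833 [ 0.4744 -0.1741  0.2113] tooly [-0.145  0.989 -0.   ] toolz [-0. -0. -1.] T [ 0.1   -1.336  0.032] My -1.3362 F [-1.76 -3.23 -3.15] op 0.41911641163487356 119.32353738695383 vel 0.203
```

servo_tool:
  series:
    - [[0, 0, 0, 0, 0, 0, 0], [0, 0, 0, 0, 0, 0, 0], [0, 0, 0, 0, 0, 0, 0], [0, 0, 0, 0, 0, 0, 0], [0, 0, 0, 0, 0, 0, 0]]
  squeeze: 45

```text
clock: 11.9
eef_pos: [0.4745, -0.174, 0.2113]
eef_rot: [-0.229, 3.133, 0.0]
wrist_force: [2.6, -1.3, -6.4]
opening: 0.42
finger_force: 119.2
```

```bash
python3 -c "from h import *;avg2(12)"
```

```text
[-0.51 -0.45 -0.36 -0.29 -0.22 -0.14 -0.15 -0.02  0.12  0.15  0.28  0.34] const [ 0.0294  3.     -0.5    -0.1504  0.4797]
mean -0.1027 windowed -0.1133 tau [-1.50000e-03 -3.39868e+01  3.43106e+01 -7.59000e-02  5.63000e-02
 -5.00000e-04] [-2.00000e-04 -3.39836e+01  3.43114e+01 -7.53000e-02  5.47000e-02
 -1.30000e-03]
12.5 [ 0.4745 -0.174   0.2113] tooly [-0.145  0.989  0.   ] toolz [ 0.  0. -1.] T [ 0.064  0.453 -0.061] My 0.4387 F [ 2.83  0.22 -5.79] op 0.41827974762954484 119.47179190814495 vel 0.113
```

servo_tool:
  series:
    - [[0, 0, 0, -0.2, 1.5, 0, 0], [0, 0, 0, -0.5, 3.5, 0, 0], [0, 0, 0, -0.8, 5, 0, 0], [0, 0, 0, -0.8, 5, 0, 0], [0, 0, 0, -0.8, 5, 0, 0], [0, 0, 0, -0.8, 5, 0, 0], [0, 0, 0, -0.5, 3.5, 0, 0], [0, 0, 0, -0.2, 1.5, 0, 0], [0, 0, 0, 0, 0, 0, 0], [0, 0, 0, 0, 0, 0, 0]]
  squeeze: 50

```text
clock: 13.33
eef_pos: [0.4756, -0.174, 0.2103]
eef_rot: [0.191, -2.606, 0.056]
wrist_force: [1.8, -1.4, -7.6]
opening: 0.422
finger_force: 118.5
```

servo_tool:
  series:
    - [[0, 0, 0, 0, 0, 0, 0], [0, 0, 0, 0.2, -1.5, 0, 0], [0, 0, 0, 0.5, -3.5, 0, 0], [0, 0, 0, 0.8, -5, 0, 0], [0, 0, 0, 0.8, -5, 0, 0], [0, 0, 0, 0.8, -5, 0, 0], [0, 0, 0, 0.8, -5, 0, 0], [0, 0, 0, 0.5, -3.5, 0, 0], [0, 0, 0, 0.2, -1.5, 0, 0], [0, 0, 0, 0, 0, 0, 0]]

```text
clock: 14.17
eef_pos: [0.4728, -0.1743, 0.2129]
eef_rot: [-0.226, 3.132, -0.003]
wrist_force: [-2.0, 3.7, -3.0]
opening: 0.418
finger_force: 119.2
```

servo_tool:
  series:
    - [[0, 0, 0, 0, 0, 0, 0], [0, 0, 0, 0, 0, 0, 0], [0, 0, 0, 0, 0, 0, 0], [0, 0, 0, 0, 0, 0, 0], [0, 0, 0, 0, 0, 0, 0]]

```text
clock: 14.58
eef_pos: [0.4748, -0.1739, 0.2107]
eef_rot: [0.23, -3.132, -0.001]
wrist_force: [-0.1, -3.4, -4.6]
opening: 0.418
finger_force: 119.0
```

```bash
python3 -c "
from h import *
for i in range(3):
    avg2(4)"
```

```text
[-1.91 -1.94 -1.88 -1.93] const [ 0.0000e+00  4.5800e+01 -5.0000e-01 -1.9168e+00  3.2000e-02]
mean -1.918 windowed -1.9164 tau [-4.90000e-03 -3.41362e+01  3.43406e+01 -6.47000e-02  6.13000e-02
  3.80000e-03] [-6.26000e-02 -3.40727e+01  3.42638e+01  1.40000e-03  2.59000e-02
  3.90000e-03]
14.7833 [ 0.4747 -0.174   0.2111] tooly [-0.146  0.989  0.   ] toolz [-0.  0. -1.] T [-0.058 -1.853 -0.013] My -1.825 F [ 1.8  -4.63 -4.93] op 0.4158559673382584 118.93373005092144 vel 0.134
[-1.83 -1.68 -1.55 -1.39] const [ 0.0074  3.     -0.5    -1.4122  0.9863]
mean -1.6112 windowed -1.6139 tau [ 1.93000e-02 -3.39335e+01  3.43082e+01 -8.55000e-02  6.74000e-02
  2.60000e-03] [-1.50000e-03 -3.39308e+01  3.42984e+01 -5.28000e-02  4.45000e-02
  2.10000e-03]
14.9833 [ 0.4745 -0.174   0.2113] tooly [-0.145  0.989  0.   ] toolz [-0.  0. -1.] T [-0.059 -1.129 -0.049] My -1.1085 F [ 2.77 -1.89 -5.93] op 0.42135368558774483 118.84476955980062 vel 0.065
[-1.11 -0.91 -0.61 -0.35] const [ 0.     13.7     2.     -0.5729  0.5393]
mean -0.7443 windowed -0.7518 tau [-6.40000e-03 -3.39473e+01  3.42884e+01 -7.42000e-02  5.82000e-02
  8.00000e-04] [ 8.80000e-03 -3.39348e+01  3.43104e+01 -8.30000e-02  5.94000e-02
 -0.00000e+00]
15.1833 [ 0.4745 -0.1741  0.2114] tooly [-0.145  0.989 -0.   ] toolz [ 0.  0. -1.] T [-0.032 -0.074 -0.079] My -0.0685 F [ 3.62  0.6  -5.71] op 0.4192620863558084 119.34407237917185 vel 0.105
```

The high grip makes the wrist oscillate. I'll put the tube back in its groove and regrip it softly.

servo_tool:
  series:
    - [[0, 0, -1, 0, 0, 0, 0], [0, 0, -3, 0, 0, 0, 0], [0, 0, -3, 0, 0, 0, 0], [0, 0, -3, 0, 0, 0, 0], [0, 0, -3, 0, 0, 0, 0], [0, 0, -2, 0, 0, 0, 0], [0, 0, -1, 0, 0, 0, 0], [0, 0, -1, 0, 0, 0, 0], [0, 0, 0, 0, 0, 0, 0], [0, 0, 0, 0, 0, 0, 0]]
  squeeze: 30

```text
clock: 16.02
eef_pos: [0.4768, -0.1754, 0.0438]
eef_rot: [-0.228, 3.128, -0.005]
wrist_force: [1.9, -4.2, 1.2]
opening: 0.424
finger_force: 119.0
```

servo_tool:
  series:
    - [[0, 0, 0, 0, 0, 0, 0.55], [0, 0, 0, 0, 0, 0, 0.55], [0, 0, 0, 0, 0, 0, 0.55], [0, 0, 0, 0, 0, 0, 0], [0, 0, 0, 0, 0, 0, 0], [0, 0, 0, 0, 0, 0, 0], [0, 0, 0, 0, 0, 0, 0]]
  squeeze: 30

```text
clock: 16.6
eef_pos: [0.4751, -0.1756, 0.0422]
eef_rot: [-0.228, 3.132, -0.005]
wrist_force: [-0.9, -4.6, 2.6]
opening: 0.436
finger_force: 32.0
```

servo_tool:
  series:
    - [[0, 0, 1, 0, 0, 0, 0], [0, 0, 2, 0, 0, 0, 0], [0, 0, 3, 0, 0, 0, 0], [0, 0, 3, 0, 0, 0, 0], [0, 0, 3, 0, 0, 0, 0], [0, 0, 2, 0, 0, 0, 0], [0, 0, 1, 0, 0, 0, 0], [0, 0, 0, 0, 0, 0, 0], [0, 0, 0, 0, 0, 0, 0], [0, 0, 0, 0, 0, 0, 0]]

```text
clock: 17.43
eef_pos: [0.4732, -0.1731, 0.1886]
eef_rot: [0.229, -3.129, -0.005]
wrist_force: [0.6, -0.2, -4.8]
opening: 0.439
finger_force: 31.4
```

```bash
python3 -c "
from h import *
avg2(8)"
```

```text
[0.1  0.07 0.09 0.07 0.09 0.05 0.06 0.11] const [ 1.33e-02  5.32e+01 -5.00e-01  8.08e-02  1.90e-02]
mean 0.0825 windowed 0.077 tau [ 2.36000e-02 -3.44639e+01  3.47494e+01 -3.43000e-02  4.75000e-02
  1.00000e-04] [ 1.20000e-02 -3.38917e+01  3.41863e+01 -2.20000e-02  4.22000e-02
 -1.00000e-04]
17.8333 [ 0.4743 -0.174   0.1908] tooly [-0.145  0.989  0.001] toolz [-0.001  0.    -1.   ] T [0.036 0.039 0.02 ] My 0.0331 F [ 0.36 -0.55 -3.8 ] op 0.4386203157962407 31.414290057728067 vel 0.007
```

The grip is now quiet: My is about +0.08 after the +x-down tip. Next I'll tip it the other way.

servo_tool:
  series:
    - [[0, 0, 0, 0.2, -1.5, 0, 0], [0, 0, 0, 0.5, -3.5, 0, 0], [0, 0, 0, 0.8, -5, 0, 0], [0, 0, 0, 0.8, -5, 0, 0], [0, 0, 0, 0.8, -5, 0, 0], [0, 0, 0, 0.8, -5, 0, 0], [0, 0, 0, 0.5, -3.5, 0, 0], [0, 0, 0, 0.2, -1.5, 0, 0], [0, 0, 0, 0, 0, 0, 0], [0, 0, 0, 0, 0, 0, 0]]

```text
clock: 18.67
eef_pos: [0.474, -0.1742, 0.1912]
eef_rot: [-0.19, 2.607, 0.055]
wrist_force: [0.6, -0.0, -4.3]
opening: 0.435
finger_force: 31.4
```

servo_tool:
  series:
    - [[0, 0, 0, -0.2, 1.5, 0, 0], [0, 0, 0, -0.5, 3.5, 0, 0], [0, 0, 0, -0.8, 5, 0, 0], [0, 0, 0, -0.8, 5, 0, 0], [0, 0, 0, -0.8, 5, 0, 0], [0, 0, 0, -0.8, 5, 0, 0], [0, 0, 0, -0.5, 3.5, 0, 0], [0, 0, 0, -0.2, 1.5, 0, 0], [0, 0, 0, 0, 0, 0, 0], [0, 0, 0, 0, 0, 0, 0]]

```text
clock: 19.5
eef_pos: [0.4756, -0.1738, 0.1911]
eef_rot: [-0.231, 3.133, 0.001]
wrist_force: [-0.2, -0.2, -4.6]
opening: 0.436
finger_force: 31.4
```

```bash
python3 -c "
from h import *
avg2(8)"
```

```text
[-0.03 -0.06 -0.04 -0.04 -0.03 -0.01 -0.1  -0.04] const [ 1.56e-02  4.75e+01 -5.00e-01 -4.39e-02  2.49e-02]
mean -0.0436 windowed -0.0392 tau [ 2.51800e-01 -3.33432e+01  3.44477e+01 -2.66000e-02 -9.10000e-03
  1.70000e-03] [ 8.02000e-02 -3.36030e+01  3.42311e+01  1.20000e-02 -2.01000e-02
 -6.00000e-04]
19.9 [ 0.4741 -0.1742  0.1916] tooly [-0.145  0.989 -0.   ] toolz [ 0.001 -0.    -1.   ] T [ 0.028 -0.073  0.024] My -0.0759 F [-0.43  0.38 -4.09] op 0.4358567024915694 31.366266914410517 vel 0.005
```

Δ is about -0.125 N m, so tube 1 is loose and goes to the tray, right-hand groove.

servo_tool:
  series:
    - [[0.1, 1.5, 0, 0, 0, -1, 0], [0.2, 3, 0, 0, 0, -1.8, 0], [0.3, 3.8, 0, 0, 0, -2.3, 0], [0.3, 3.8, 0, 0, 0, -2.3, 0], [0.3, 3.8, 0, 0, 0, -2.3, 0], [0.3, 3.8, 0, 0, 0, -2.3, 0], [0.3, 3.8, 0, 0, 0, -2.3, 0], [0.3, 3.8, 0, 0, 0, -2.3, 0], [0.2, 3.8, 0, 0, 0, -2.3, 0], [0.2, 3, 0, 0, 0, -1.5, 0]]

```text
clock: 20.73
eef_pos: [0.4991, 0.1696, 0.1916]
eef_rot: [0.33, 3.123, 0.002]
wrist_force: [0.0, -1.0, -4.2]
opening: 0.435
finger_force: 31.5
```

servo_tool:
  series:
    - [[0.1, 0.9, 0, 0, 0, -0.5, 0], [0, 0, -2, 0, 0, 0, 0], [0, 0, -2, 0, 0, 0, 0], [0, 0, 0, 0, 0, 0, 0], [0, 0, 0, 0, 0, 0, 0], [0, 0, 0, 0, 0, 0, 0]]

```text
clock: 21.23
eef_pos: [0.5007, 0.1757, 0.1522]
eef_rot: [0.344, 3.122, 0.0]
wrist_force: [0.4, -0.4, -2.7]
opening: 0.441
finger_force: 31.8
```

Run:
```python
from h import *
feel(-12.45)
c=read_camera("wrist"); cv2.imwrite("pics/w4.png",c["color"][:,:,::-1])
```

```text
21.2333 [0.5007 0.1757 0.1522] tooly [0.218 0.976 0.   ] toolz [ 0.001  0.    -1.   ] T [ 0.012 -0.047  0.026] My -0.0429 F [ 0.43 -0.4  -2.72] op 0.44086139961751436 31.751640076981857 vel 0.027
```

View pics/w4.png

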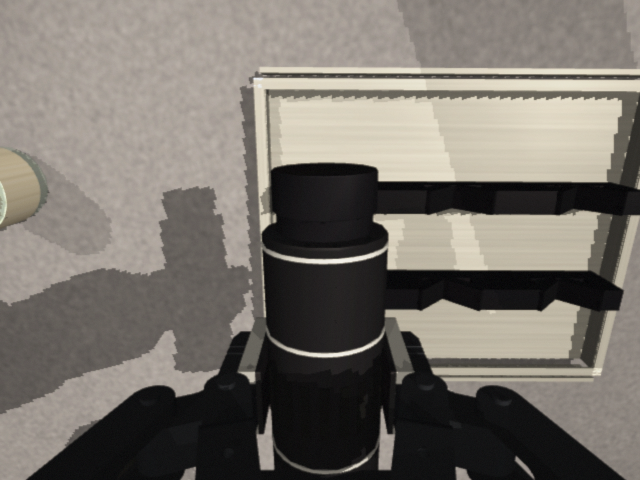

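The wrist view shows the tube above the tray, aligned with it. The near strip has visible notches at about (457,205) and (585,200). I'll check the tray estimate by projection.

```bash
python3 - <<'E'
from h import *
c=read_camera("wrist")
a=np.radians(-12.45);x=np.array([np.cos(a),np.sin(a)]);y=np.array([-x[1],x[0]]);o=np.array([.5162,.2504])
for k in(1,0,-1):
    for q in(-.031,.031):
        for z in(.04,.022): print(k,q,z,np.round(proj(c,[*(o+y*.076*k+x*q),z])))
for dx,dy in((-.095,-.117),(.095,.117),(-.095,.117),(.095,-.117)): print("lip",np.round(proj(c,[*(o+x*dx+y*dy),.019])))
print("strip ends",[np.round(proj(c,[*(o+x*q+y*s*.113),.04])) for q in(-.038,.038) for s in(-1,1)])
E
python3 - <<'E'
import cv2;i=cv2.imread("pics/w4.png")[150:330,370:640];cv2.imwrite("pics/w4c.png",cv2.resize(i,None,fx=2.9,fy=2.9,interpolation=cv2.INTER_CUBIC))
E
```

```text
1 -0.031 0.04 [588. 200.]
1 -0.031 0.022 [571. 194.]
1 0.031 0.04 [569. 298.]
1 0.031 0.022 [554. 287.]
0 -0.031 0.04 [456. 200.]
0 -0.031 0.022 [448. 195.]
0 0.031 0.04 [447. 298.]
0 0.031 0.022 [439. 287.]
-1 -0.031 0.04 [325. 201.]
-1 -0.031 0.022 [325. 195.]
-1 0.031 0.04 [325. 299.]
-1 0.031 0.022 [325. 287.]
lip [254.  84.]
lip [594. 367.]
lip [659.  83.]
lip [268. 368.]
strip ends [array([260., 189.]), array([655., 188.]), array([266., 309.]), array([625., 308.])]
```

View pics/w4c.png

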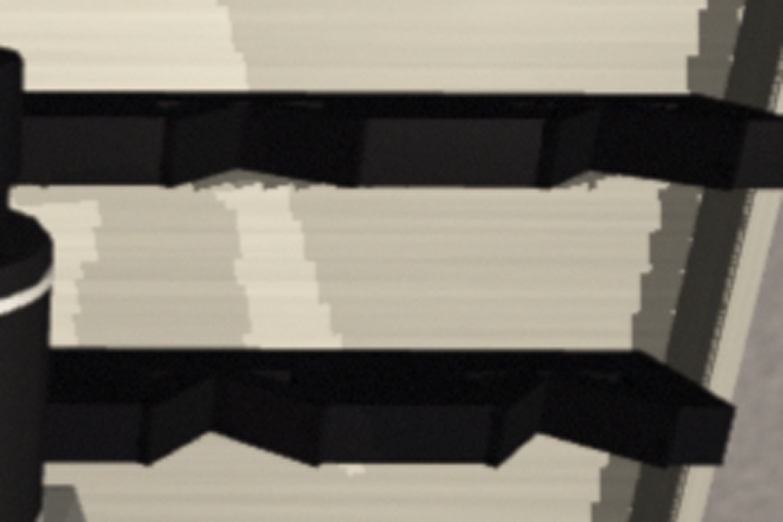

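The notches match the projection to within about 2 mm. I'll lower gently with a +1.5 mm y shift and release.

servo_tool:
  series:
    - [[0, 0.15, -2, 0, 0, 0, 0], [0, 0, -3, 0, 0, 0, 0], [0, 0, -2.5, 0, 0, 0, 0], [0, 0, -1.5, 0, 0, 0, 0], [0, 0, -1, 0, 0, 0, 0], [0, 0, -0.5, 0, 0, 0, 0], [0, 0, -0.3, 0, 0, 0, 0], [0, 0, 0, 0, 0, 0, 0], [0, 0, 0, 0, 0, 0, 0], [0, 0, 0, 0, 0, 0, 0]]

```text
clock: 22.17
eef_pos: [0.5018, 0.1777, 0.045]
eef_rot: [0.343, 3.12, 0.002]
wrist_force: [0.2, 0.1, -4.4]
opening: 0.44
finger_force: 31.7
```

```bash
python3 -c "
from h import *
feel(-12.45)"
```

```text
22.1667 [0.5018 0.1777 0.045 ] tooly [0.217 0.976 0.001] toolz [ 0.003  0.001 -1.   ] T [ 0.014 -0.059  0.017] My -0.0548 F [ 0.23  0.15 -4.36] op 0.44005236505720985 31.745330641278997 vel 0.004
```

servo_tool:
  series:
    - [[0, 0, -0.15, 0, 0, 0, 0], [0, 0, -0.1, 0, 0, 0, 0], [0, 0, 0, 0, 0, 0, 0], [0, 0, 0, 0, 0, 0, 0]]

```text
clock: 22.5
eef_pos: [0.5018, 0.1779, 0.0425]
eef_rot: [0.343, 3.12, 0.002]
wrist_force: [-0.5, 0.8, 3.1]
opening: 0.436
finger_force: 32.5
```

```bash
python3 -c "
from h import *
feel(-12.45)"
```

```text
22.5 [0.5018 0.1779 0.0425] tooly [0.217 0.976 0.002] toolz [ 0.003  0.001 -1.   ] T [ 0.106  0.195 -0.107] My 0.2134 F [-0.53  0.77  3.05] op 0.4362212261693658 32.45916340383701 vel 0.002
```

servo_tool:
  series:
    - [[0, 0, 0, 0, 0, 0, 0.6], [0, 0, 0, 0, 0, 0, 0.6], [0, 0, 0, 0, 0, 0, 0.6], [0, 0, 1, 0, 0, 0, 0.6], [0, 0, 3, 0, 0, 0, 0.6], [0, 0, 3, 0, 0, 0, 0.6], [0, 0, 3, 0, 0, 0, 0.6], [0, 0, 3, 0, 0, 0, 0.6], [-0.1, -2, 0, 0, 0, 1, 0.6], [-0.1, -3.8, 0, 0, 0, 1.9, 0.6]]

```text
clock: 23.33
eef_pos: [0.5006, 0.1217, 0.175]
eef_rot: [0.253, 3.124, 0.005]
wrist_force: [0.1, -0.6, -1.6]
opening: 0.6
finger_force: 0.0
```

servo_tool:
  series:
    - [[-0.1, -3.8, 0, 0, 0, 1.9, 0.6], [-0.1, -3.8, 0, 0, 0, 1.9, 0.6], [-0.1, -3.8, 0, 0, 0, 1.9, 0.6], [-0.1, -3.8, 0, 0, 0, 1.9, 0.6], [-0.1, -3.8, 0, 0, 0, 1.9, 0.6], [-0.2, -3.8, 0, 0, 0, 1.9, 0.6], [-0.2, -3.8, 0, 0, 0, 1.9, 0.6], [-0.2, -3.8, 0, 0, 0, 1.8, 0.6], [-0.1, -3.5, 0, 0, 0, 1.6, 0.6], [-0.1, -3.1, 0, 0, 0, 1.3, 0.6]]

```text
clock: 24.17
eef_pos: [0.485, -0.2531, 0.1715]
eef_rot: [-0.229, 3.133, -0.001]
wrist_force: [0.2, -0.2, 0.5]
opening: 0.599
finger_force: 0.0
```

servo_tool:
  series:
    - [[0, 0, -2.5, 0, 0, 0, 0.6], [0, 0, -2.5, 0, 0, 0, 0.6], [0, 0, 0, 0, 0, 0, 0.6], [0, 0, 0, 0, 0, 0, 0.6], [0, 0, 0, 0, 0, 0, 0.6]]

```text
clock: 24.58
eef_pos: [0.4859, -0.2505, 0.1221]
eef_rot: [-0.23, 3.132, -0.001]
wrist_force: [-1.0, 0.8, 0.3]
opening: 0.598
finger_force: 0.0
```

Run:
```python
from h import *
feel()
c=read_camera("wrist"); a=cv2.cvtColor(c["color"],cv2.COLOR_RGB2BGR)
t=read_camera("top"); b=cv2.resize(cv2.cvtColor(t["color"],cv2.COLOR_RGB2BGR)[195:315,160:280],(300,300),interpolation=cv2.INTER_CUBIC)
o=np.zeros((360,780,3),np.uint8); o[:,:480]=cv2.resize(a,(480,360)); o[:300,480:]=b; cv2.imwrite("pics/c5.png",o)
```

```text
24.5833 [ 0.4859 -0.2505  0.1221] tooly [-0.146  0.989 -0.001] toolz [ 0.001 -0.001 -1.   ] T [-0.03  -0.009  0.047] My -0.0047 F [-1.01  0.78  0.29] op 0.5980630146895685 0.0 vel 0.024
```

View pics/c5.png

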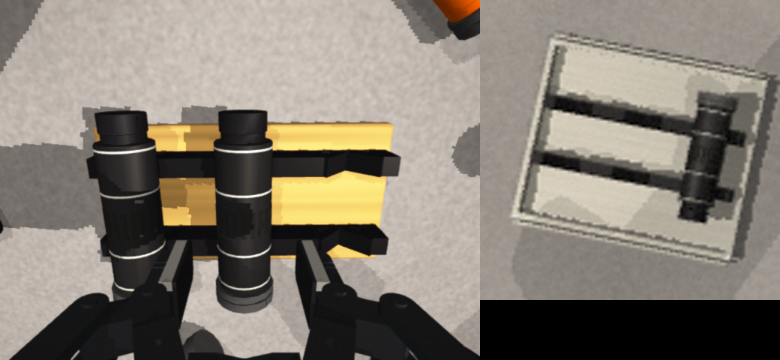

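Tube 1 lies square in the tray's right groove. Tube 2, at (243,200), is centred between the fingers. I'll grasp it softly, lift it, and tip it +x down.

servo_tool:
  series:
    - [[0.1, 0, -3, 0, 0, 0, 0.6], [0, 0, -3, 0, 0, 0, 0.6], [0, 0, -1.4, 0, 0, 0, 0.6], [0, 0, -0.5, 0, 0, 0, 0.6], [0, 0, 0, 0, 0, 0, 0.6], [0, 0, 0, 0, 0, 0, 0], [0, 0, 0, 0, 0, 0, 0], [0, 0, 0, 0, 0, 0, 0], [0, 0, 0, 0, 0, 0, 0], [0, 0, 0, 0, 0, 0, 0]]
  squeeze: 30

```text
clock: 25.52
eef_pos: [0.4877, -0.2507, 0.0439]
eef_rot: [-0.23, 3.13, -0.001]
wrist_force: [-1.8, 3.4, 6.1]
opening: 0.438
finger_force: 31.5
```

servo_tool:
  series:
    - [[0, 0, 1, 0, 0, 0, 0], [0, 0, 2, 0, 0, 0, 0], [0, 0, 3, 0, 0, 0, 0], [0, 0, 3, 0, 0, 0, 0], [0, 0, 3, 0, 0, 0, 0], [0, 0, 2, 0, 0, 0, 0], [0, 0, 1, 0, 0, 0, 0], [0, 0, 0, 0, 0, 0, 0], [0, 0, 0, 0, 0, 0, 0]]

```text
clock: 26.27
eef_pos: [0.4863, -0.2507, 0.191]
eef_rot: [0.228, -3.132, -0.0]
wrist_force: [-0.9, 0.0, -5.0]
opening: 0.435
finger_force: 31.1
```

```bash
python3 -c "
from h import *
avg2(4)"
```

```text
[0.05 0.08 0.11 0.06] const [0.00e+00 4.57e+01 4.00e+00 8.47e-02 4.19e-02]
mean 0.0765 windowed 0.0848 tau [ 1.00000e-04 -3.99738e+01  3.58764e+01 -7.39000e-02  3.28000e-02
  1.30000e-03] [-1.33000e-02 -3.93835e+01  3.52643e+01 -5.12000e-02  3.35000e-02
  7.00000e-04]
26.4667 [ 0.4853 -0.2499  0.1891] tooly [-0.145  0.989  0.003] toolz [-0.004  0.003 -1.   ] T [0.001 0.045 0.071] My 0.0447 F [-0.51  0.22 -5.05] op 0.4388398920803427 31.152184079401195 vel 0.007
```

servo_tool:
  series:
    - [[0, 0, 0, -0.2, 1.5, 0, 0], [0, 0, 0, -0.5, 3.5, 0, 0], [0, 0, 0, -0.8, 5, 0, 0], [0, 0, 0, -0.8, 5, 0, 0], [0, 0, 0, -0.8, 5, 0, 0], [0, 0, 0, -0.8, 5, 0, 0], [0, 0, 0, -0.5, 3.5, 0, 0], [0, 0, 0, -0.2, 1.5, 0, 0], [0, 0, 0, 0, 0, 0, 0], [0, 0, 0, 0, 0, 0, 0]]

```text
clock: 27.3
eef_pos: [0.4874, -0.2503, 0.1901]
eef_rot: [0.192, -2.605, 0.055]
wrist_force: [0.8, -0.6, -4.6]
opening: 0.439
finger_force: 31.2
```

servo_tool:
  series:
    - [[0, 0, 0, 0.2, -1.5, 0, 0], [0, 0, 0, 0.5, -3.5, 0, 0], [0, 0, 0, 0.8, -5, 0, 0], [0, 0, 0, 0.8, -5, 0, 0], [0, 0, 0, 0.8, -5, 0, 0], [0, 0, 0, 0.8, -5, 0, 0], [0, 0, 0, 0.5, -3.5, 0, 0], [0, 0, 0, 0.2, -1.5, 0, 0], [0, 0, 0, 0, 0, 0, 0], [0, 0, 0, 0, 0, 0, 0]]

```text
clock: 28.13
eef_pos: [0.4857, -0.2506, 0.1922]
eef_rot: [0.228, -3.133, 0.001]
wrist_force: [0.4, 0.1, -4.6]
opening: 0.439
finger_force: 31.2
```

```bash
python3 -c "
from h import *
avg2(8)"
```

```text
[ 0.09  0.05  0.06  0.07  0.04  0.07  0.03 -0.01] const [ 0.0167  3.     -0.5    -0.086   0.1529]
mean 0.0498 windowed 0.0544 tau [-2.32000e-01 -3.92792e+01  3.44969e+01  1.98000e-02  1.46000e-02
 -1.20000e-03] [-5.78000e-02 -3.88449e+01  3.45553e+01 -6.70000e-03  2.83000e-02
  8.00000e-04]
28.5333 [ 0.4868 -0.2504  0.1913] tooly [-0.146  0.989  0.001] toolz [-0.001  0.    -1.   ] T [-0.038  0.038  0.005] My 0.0429 F [-0.   -0.37 -5.02] op 0.43813247608730693 31.155910226516426 vel 0.007
```

No change with +x down. Next I'll tip it -x down.

servo_tool:
  series:
    - [[0, 0, 0, 0.2, -1.5, 0, 0], [0, 0, 0, 0.5, -3.5, 0, 0], [0, 0, 0, 0.8, -5, 0, 0], [0, 0, 0, 0.8, -5, 0, 0], [0, 0, 0, 0.8, -5, 0, 0], [0, 0, 0, 0.8, -5, 0, 0], [0, 0, 0, 0.5, -3.5, 0, 0], [0, 0, 0, 0.2, -1.5, 0, 0], [0, 0, 0, 0, 0, 0, 0], [0, 0, 0, 0, 0, 0, 0]]

```text
clock: 29.37
eef_pos: [0.4859, -0.2507, 0.1916]
eef_rot: [-0.19, 2.607, 0.056]
wrist_force: [0.1, -0.7, -4.5]
opening: 0.438
finger_force: 31.2
```

servo_tool:
  series:
    - [[0, 0, 0, -0.2, 1.5, 0, 0], [0, 0, 0, -0.5, 3.5, 0, 0], [0, 0, 0, -0.8, 5, 0, 0], [0, 0, 0, -0.8, 5, 0, 0], [0, 0, 0, -0.8, 5, 0, 0], [0, 0, 0, -0.8, 5, 0, 0], [0, 0, 0, -0.5, 3.5, 0, 0], [0, 0, 0, -0.2, 1.5, 0, 0], [0, 0, 0, 0, 0, 0, 0], [0, 0, 0, 0, 0, 0, 0]]

```text
clock: 30.2
eef_pos: [0.4876, -0.2503, 0.1917]
eef_rot: [-0.231, 3.132, 0.001]
wrist_force: [-0.9, -0.6, -4.1]
opening: 0.441
finger_force: 31.2
```

```bash
python3 -c "
from h import *
avg2(8)"
```

```text
[0.13 0.14 0.08 0.06 0.05 0.02 0.11 0.01] const [ 0.0304 10.8     4.      0.0647  0.069 ]
mean 0.075 windowed 0.068 tau [ 3.30300e-01 -3.80978e+01  3.47582e+01 -9.81000e-02  6.56000e-02
  1.90000e-03] [ 1.02400e-01 -3.83146e+01  3.45509e+01 -6.57000e-02  5.00000e-02
 -7.00000e-04]
30.6 [ 0.4861 -0.2508  0.1921] tooly [-0.145  0.989 -0.   ] toolz [ 0.001 -0.    -1.   ] T [0.005 0.066 0.016] My 0.0646 F [-0.94 -0.11 -3.99] op 0.436359629268975 31.15814653225243 vel 0.006
```

Tube 2 is sound, with the same moment after both tips. I'll put it back in the middle groove.

servo_tool:
  series:
    - [[0, 0, -1, 0, 0, 0, 0], [0, 0, -3, 0, 0, 0, 0], [0, 0, -3, 0, 0, 0, 0], [0, 0, -3, 0, 0, 0, 0], [0, 0, -2.5, 0, 0, 0, 0], [0, 0, -1.2, 0, 0, 0, 0], [0, 0, -0.8, 0, 0, 0, 0], [0, 0, -0.4, 0, 0, 0, 0], [0, 0, 0, 0, 0, 0, 0], [0, 0, 0, 0, 0, 0, 0]]

```text
clock: 31.43
eef_pos: [0.4876, -0.251, 0.0445]
eef_rot: [-0.229, 3.13, -0.002]
wrist_force: [-0.6, 1.3, -3.1]
opening: 0.435
finger_force: 31.4
```

```bash
python3 -c "
from h import *
feel()"
```

```text
31.4333 [ 0.4876 -0.251   0.0445] tooly [-0.145  0.989 -0.001] toolz [ 0.003 -0.001 -1.   ] T [0.228 0.175 0.013] My 0.1394 F [-0.59  1.3  -3.09] op 0.4351694070739796 31.365886819548905 vel 0.005
```

servo_tool:
  series:
    - [[0, 0, -0.1, 0, 0, 0, 0], [0, 0, 0, 0, 0, 0, 0], [0, 0, 0, 0, 0, 0, 0.6], [0, 0, 0, 0, 0, 0, 0.6], [0, 0, 0, 0, 0, 0, 0.6], [0, 0, 1, 0, 0, 0, 0.6], [0, 0, 3, 0, 0, 0, 0.6], [0, 0, 3, 0, 0, 0, 0.6], [0, 0, 1, 0, 0, 0, 0.6], [0.6, -3.7, 0, 0, 0, 0, 0.6]]

```text
clock: 32.27
eef_pos: [0.4946, -0.2845, 0.1272]
eef_rot: [-0.238, 3.127, -0.002]
wrist_force: [1.3, 0.4, -0.0]
opening: 0.598
finger_force: 0.0
```

servo_tool:
  series:
    - [[0.6, -3.7, 0, 0, 0, 0, 0.6], [0, 0, 0, 0, 0, 0, 0.6], [0, 0, 0, 0, 0, 0, 0.6], [0, 0, 0, 0, 0, 0, 0.6]]

```text
clock: 32.6
eef_pos: [0.4982, -0.3245, 0.1216]
eef_rot: [0.228, -3.133, -0.002]
wrist_force: [-0.2, 0.7, 0.4]
opening: 0.603
finger_force: 0.0
```

Run:
```python
from h import *
feel()
c=read_camera("wrist"); im=c["color"]; k=im.max(2)<75
# tube 3 lower barrel: dark run around the finger midline (col ~325); wood/table at both sides
for v in (255,300,305,310,315):
    u=np.where(~k[v])[0]; L=u[u<318]; R=u[u>332]; print(v,"run near centre:", L.max() if len(L) else None, R.min() if len(R) else None)
for v in (190,200,230,240,290):
    print(v,''.join('#' if x else '.' for x in k[v,200:460:4]))
```

```text
32.6 [ 0.4982 -0.3245  0.1216] tooly [-0.145  0.989  0.001] toolz [-0.     0.001 -1.   ] T [-0.018  0.004 -0.027] My 0.0065 F [-0.22  0.67  0.42] op 0.6034110056945409 0.0 vel 0.02
255 run near centre: 292 349
300 run near centre: 271 628
305 run near centre: 270 636
310 run near centre: 268 None
315 run near centre: 267 None
190 .....................####################....................####
200 .....................##................##########################
230 ................#################################################
240 .....................###################...................######
290 ......................##################..................#######
```

Tube 3 is centred at column 324 between the fingers. I'll grasp it, lift it, and tip it.

servo_tool:
  series:
    - [[0, 0, -3, 0, 0, 0, 0.6], [0, 0, -3, 0, 0, 0, 0.6], [0, 0, -1.4, 0, 0, 0, 0.6], [0, 0, -0.4, 0, 0, 0, 0.6], [0, 0, 0, 0, 0, 0, 0.6], [0, 0, 0, 0, 0, 0, 0], [0, 0, 0, 0, 0, 0, 0], [0, 0, 0, 0, 0, 0, 0], [0, 0, 0, 0, 0, 0, 0], [0, 0, 0, 0, 0, 0, 0]]
  squeeze: 30

```text
clock: 33.48
eef_pos: [0.4995, -0.3256, 0.0456]
eef_rot: [-0.229, 3.131, -0.004]
wrist_force: [-0.3, -0.6, 2.0]
opening: 0.435
finger_force: 34.8
```

servo_tool:
  series:
    - [[0, 0, 1, 0, 0, 0, 0], [0, 0, 2, 0, 0, 0, 0], [0, 0, 3, 0, 0, 0, 0], [0, 0, 3, 0, 0, 0, 0], [0, 0, 3, 0, 0, 0, 0], [0, 0, 2, 0, 0, 0, 0], [0, 0, 1, 0, 0, 0, 0], [0, 0, 0, 0, 0, 0, 0], [0, 0, 0, 0, 0, 0, 0]]

```text
clock: 34.23
eef_pos: [0.4982, -0.3241, 0.193]
eef_rot: [0.229, -3.132, -0.002]
wrist_force: [-0.8, 0.0, -5.1]
opening: 0.44
finger_force: 34.1
```

```bash
python3 -c "
from h import *
avg2(4)"
```

```text
[0.08 0.12 0.07 0.03] const [ 0.     27.7     4.      0.0616  0.068 ]
mean 0.0722 windowed 0.0812 tau [ 3.01000e-02 -4.50663e+01  3.58534e+01 -3.78000e-02  4.79000e-02
  6.00000e-04] [ 1.77000e-02 -4.44406e+01  3.52545e+01 -2.90000e-02  4.46000e-02
  2.00000e-04]
34.4333 [ 0.4974 -0.3236  0.1909] tooly [-0.145  0.989  0.004] toolz [-0.004  0.003 -1.   ] T [ 0.035  0.095 -0.043] My 0.0885 F [ 0.23  0.47 -4.48] op 0.43386266534153833 34.08598467707634 vel 0.008
```

servo_tool:
  series:
    - [[0, 0, 0, -0.2, 1.5, 0, 0], [0, 0, 0, -0.5, 3.5, 0, 0], [0, 0, 0, -0.8, 5, 0, 0], [0, 0, 0, -0.8, 5, 0, 0], [0, 0, 0, -0.8, 5, 0, 0], [0, 0, 0, -0.8, 5, 0, 0], [0, 0, 0, -0.5, 3.5, 0, 0], [0, 0, 0, -0.2, 1.5, 0, 0], [0, 0, 0, 0, 0, 0, 0], [0, 0, 0, 0, 0, 0, 0]]

```text
clock: 35.27
eef_pos: [0.4989, -0.3242, 0.1915]
eef_rot: [0.191, -2.605, 0.054]
wrist_force: [0.2, -1.0, -3.9]
opening: 0.437
finger_force: 34.2
```

servo_tool:
  series:
    - [[0, 0, 0, 0.2, -1.5, 0, 0], [0, 0, 0, 0.5, -3.5, 0, 0], [0, 0, 0, 0.8, -5, 0, 0], [0, 0, 0, 0.8, -5, 0, 0], [0, 0, 0, 0.8, -5, 0, 0], [0, 0, 0, 0.8, -5, 0, 0], [0, 0, 0, 0.5, -3.5, 0, 0], [0, 0, 0, 0.2, -1.5, 0, 0], [0, 0, 0, 0, 0, 0, 0], [0, 0, 0, 0, 0, 0, 0]]

```text
clock: 36.1
eef_pos: [0.497, -0.3246, 0.1947]
eef_rot: [0.227, -3.133, 0.001]
wrist_force: [0.8, 0.7, -4.0]
opening: 0.434
finger_force: 34.1
```

```bash
python3 -c "
from h import *
avg2(8)"
```

```text
[0.12 0.08 0.12 0.06 0.07 0.04 0.08 0.11] const [ 1.59e-02  1.71e+01 -5.00e-01  8.28e-02  2.84e-02]
mean 0.0842 windowed 0.0742 tau [-2.84500e-01 -4.40557e+01  3.44674e+01 -2.47000e-02  4.62000e-02
 -2.70000e-03] [-9.90000e-02 -4.38172e+01  3.45363e+01 -3.09000e-02  5.82000e-02
  4.00000e-04]
36.5 [ 0.4988 -0.3244  0.1933] tooly [-0.146  0.989  0.   ] toolz [-0.001  0.    -1.   ] T [-0.084  0.067  0.014] My 0.0785 F [-0.12 -1.3  -4.84] op 0.43476019739984356 34.084183559753 vel 0.004
```

servo_tool:
  series:
    - [[0, 0, 0, 0.2, -1.5, 0, 0], [0, 0, 0, 0.5, -3.5, 0, 0], [0, 0, 0, 0.8, -5, 0, 0], [0, 0, 0, 0.8, -5, 0, 0], [0, 0, 0, 0.8, -5, 0, 0], [0, 0, 0, 0.8, -5, 0, 0], [0, 0, 0, 0.5, -3.5, 0, 0], [0, 0, 0, 0.2, -1.5, 0, 0], [0, 0, 0, 0, 0, 0, 0], [0, 0, 0, 0, 0, 0, 0]]

```text
clock: 37.33
eef_pos: [0.4977, -0.3244, 0.1931]
eef_rot: [-0.189, 2.608, 0.057]
wrist_force: [-0.2, 0.1, -4.7]
opening: 0.433
finger_force: 34.1
```

servo_tool:
  series:
    - [[0, 0, 0, -0.2, 1.5, 0, 0], [0, 0, 0, -0.5, 3.5, 0, 0], [0, 0, 0, -0.8, 5, 0, 0], [0, 0, 0, -0.8, 5, 0, 0], [0, 0, 0, -0.8, 5, 0, 0], [0, 0, 0, -0.8, 5, 0, 0], [0, 0, 0, -0.5, 3.5, 0, 0], [0, 0, 0, -0.2, 1.5, 0, 0], [0, 0, 0, 0, 0, 0, 0], [0, 0, 0, 0, 0, 0, 0]]

```text
clock: 38.17
eef_pos: [0.5002, -0.3243, 0.1938]
eef_rot: [-0.232, 3.132, -0.0]
wrist_force: [0.5, 0.2, -4.4]
opening: 0.434
finger_force: 34.0
```

```bash
python3 -c "
from h import *
avg2(8)"
```

```text
[-0.01  0.04 -0.07 -0.04 -0.03 -0.05 -0.03 -0.05] const [ 1.65e-02  4.38e+01  4.00e+00 -3.32e-02  6.42e-02]
mean -0.03 windowed -0.0355 tau [ 3.37200e-01 -4.30542e+01  3.45855e+01 -7.00000e-03 -1.08000e-02
  2.30000e-03] [ 1.28500e-01 -4.32047e+01  3.44497e+01  1.05000e-02 -2.57000e-02
 -5.00000e-04]
38.5667 [ 0.4981 -0.3247  0.1941] tooly [-0.145  0.989 -0.   ] toolz [ 0.001 -0.    -1.   ] T [ 0.072 -0.044  0.024] My -0.0537 F [-0.7  -1.55 -4.9 ] op 0.4356171643515994 33.99943452794105 vel 0.003
```

Tube 3 is loose (Δ about -0.115), so it goes to the tray's middle groove.

servo_tool:
  series:
    - [[0.1, 1.5, 0, 0, 0, -0.5, 0], [0.1, 3, 0, 0, 0, -1, 0], [0.1, 3.9, 0, 0, 0, -1.4, 0], [0.1, 3.9, 0, 0, 0, -1.4, 0], [0.1, 3.9, 0, 0, 0, -1.4, 0], [0.1, 3.9, 0, 0, 0, -1.4, 0], [0.1, 3.9, 0, 0, 0, -1.4, 0], [0.1, 3.9, 0, 0, 0, -1.4, 0], [0.1, 3.9, 0, 0, 0, -1.4, 0], [0.1, 3.9, 0, 0, 0, -1.4, 0]]

```text
clock: 39.4
eef_pos: [0.5082, 0.034, 0.1943]
eef_rot: [0.122, 3.138, 0.0]
wrist_force: [0.9, -0.2, -5.5]
opening: 0.437
finger_force: 34.0
```

servo_tool:
  series:
    - [[0.1, 3.9, 0, 0, 0, -1.4, 0], [0.1, 3.9, 0, 0, 0, -1.4, 0], [0.2, 3.9, 0, 0, 0, -1.4, 0], [0.2, 3.9, 0, 0, 0, -1.4, 0], [0.2, 3, 0, 0, 0, -1.1, 0], [0.1, 2, 0, 0, 0, -0.9, 0], [0.1, 1.4, 0, 0, 0, 0, 0], [0, 0, 0, 0, 0, 0, 0], [0, 0, 0, 0, 0, 0, 0], [0, 0, 0, 0, 0, 0, 0]]

```text
clock: 40.23
eef_pos: [0.5186, 0.2514, 0.1939]
eef_rot: [0.328, 3.124, -0.002]
wrist_force: [0.4, -0.6, -4.1]
opening: 0.433
finger_force: 34.0
```

```bash
python3 -c "
from h import *
feel(-12.45)"
```

```text
40.2333 [0.5186 0.2514 0.1939] tooly [ 0.208  0.978 -0.001] toolz [-0.    -0.001 -1.   ] T [-0.019 -0.05   0.04 ] My -0.0524 F [ 0.42 -0.6  -4.07] op 0.4332325181833887 34.00168815627694 vel 0.014
```

servo_tool:
  series:
    - [[0, 0, -1, 0, 0, -0.5, 0], [0, 0, -3, 0, 0, 0, 0], [0, 0, -3, 0, 0, 0, 0], [0, 0, -3, 0, 0, 0, 0], [0, 0, -2.5, 0, 0, 0, 0], [0, 0, -1.2, 0, 0, 0, 0], [0, 0, -0.8, 0, 0, 0, 0], [0, 0, -0.3, 0, 0, 0, 0], [0, 0, 0, 0, 0, 0, 0], [0, 0, 0, 0, 0, 0, 0]]

```text
clock: 41.07
eef_pos: [0.52, 0.2524, 0.0475]
eef_rot: [0.34, 3.12, 0.001]
wrist_force: [-0.6, 0.7, -4.5]
opening: 0.434
finger_force: 34.0
```

```bash
python3 -c "
from h import *
feel(-12.45)"
```

```text
41.0667 [0.52   0.2524 0.0475] tooly [0.216 0.976 0.001] toolz [ 0.003  0.    -1.   ] T [ 0.031 -0.026  0.003] My -0.0188 F [-0.59  0.72 -4.49] op 0.4342647749500395 34.01741483481601 vel 0.007
```

servo_tool:
  series:
    - [[0, 0, -0.2, 0, 0, 0, 0], [0, 0, -0.1, 0, 0, 0, 0], [0, 0, 0, 0, 0, 0, 0], [0, 0, 0, 0, 0, 0, 0]]

```text
clock: 41.4
eef_pos: [0.5204, 0.2523, 0.0458]
eef_rot: [0.341, 3.118, 0.0]
wrist_force: [-2.3, -3.0, 5.8]
opening: 0.435
finger_force: 35.1
```

It's seated, with the force now upward. I'll release, retreat and check.

servo_tool:
  series:
    - [[0, 0, 0, 0, 0, 0, 0.5], [0, 0, 0, 0, 0, 0, 0.6], [0, 0, 0, 0, 0, 0, 0.6], [0, 0, 1, 0, 0, 0, 0.6], [0, 0, 3, 0, 0, 0, 0.6], [0, 0, 3, 0, 0, 0, 0.6], [0, 0, 3, 0, 0, 0, 0.6], [0, 0, 3, 0, 0, 0, 0.6], [-3.5, 0, 1, 0, 0, 0, 0.6], [-3.5, 0, 0, 0, 0, 0, 0.6]]

```text
clock: 42.23
eef_pos: [0.4514, 0.2534, 0.1876]
eef_rot: [0.342, 3.115, 0.007]
wrist_force: [-0.1, 0.1, 0.1]
opening: 0.599
finger_force: 0.0
```

servo_tool:
  series:
    - [[-3.5, 0, 0, 0, 0, 0, 0.6], [-3.5, 0, 0, 0, 0, 0, 0.6], [-2, 0, 0, 0, 0, 0, 0.6], [0, 0, 0, 0, 0, 0, 0.6], [0, 0, 0, 0, 0, 0, 0.6]]

```text
clock: 42.65
eef_pos: [0.3581, 0.2528, 0.1837]
eef_rot: [0.338, 3.121, 0.002]
wrist_force: [0.4, 0.1, 0.1]
opening: 0.598
finger_force: 0.0
```

Run:
```python
from h import *
feel()
t=read_camera("top")["color"][:,:,::-1]; s=read_camera("scene")["color"][:,:,::-1]
o=np.zeros((560,800,3),np.uint8)
o[:280,:400]=cv2.resize(t[190:302,165:325],(400,280),interpolation=cv2.INTER_CUBIC)
o[:280,400:]=cv2.resize(t[200:312,325:485],(400,280),interpolation=cv2.INTER_CUBIC)
o[280:,:400]=cv2.resize(s[230:356,320:500],(400,280),interpolation=cv2.INTER_CUBIC)
o[280:,400:]=cv2.resize(s[110:236,220:400],(400,280),interpolation=cv2.INTER_CUBIC)
cv2.imwrite("pics/end.png",o)
```

```text
42.65 [0.3581 0.2528 0.1837] tooly [0.214 0.977 0.001] toolz [ 0.002  0.001 -1.   ] T [0.019 0.011 0.012] My 0.008 F [0.42 0.11 0.14] op 0.598491593270106 0.0 vel 0.04
```

View pics/end.png

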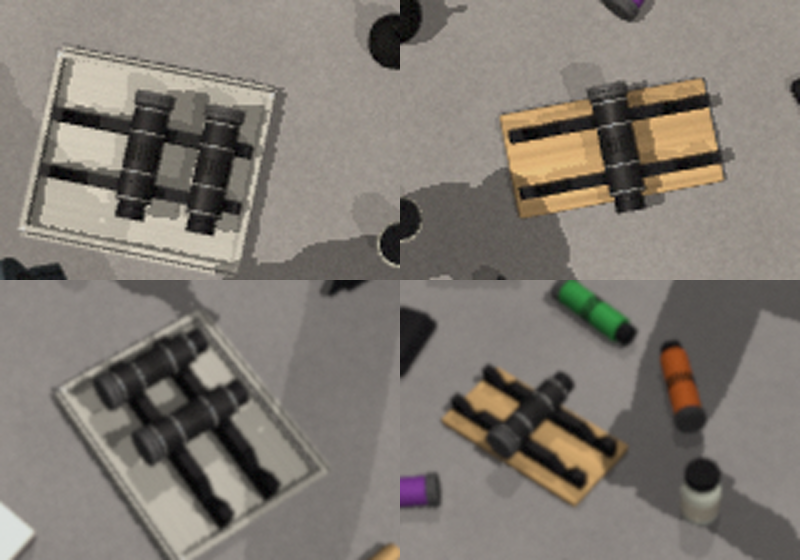

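The picture shows two tubes square in the tray grooves, at (145,155) and (215,170), and one square in the rest's middle groove at (615,150). The bystanders in view haven't moved and the gripper is clear. I'll hand the job in.

```bash
python3 -c "
from station import *
print(job_done())"
```

```text
the job is handed in; nothing more can be done
None
```

The left and right tubes were loose and now lie in the repair tray; the middle tube was sound and is back in the middle groove of the rest. The job is handed in, at about 43 s of the 72 s allowed, with no verdict returned.

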